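# Rehang the lift-off door of a power cart's control box

### The job

The blue control box has had its door taken off for servicing: fetch the blue door from the panel rack, hang it on the box's two hinge pins so that both knuckles sit fully down on them while the door stands open, then swing it gently shut against the seal and leave it closed. The hinge strip has been shifted in its slots, so find the pins by sight or feel and lower the door with a light hand, never forcing it down on the pin tops. Leave the other panels in the rack and everything else on the bench where they are.

Things in the scene. Friction and masses are not known exactly. Their poses are not given: they have to be found in the camera images.
- cabinet: Blue steel control box, fixed, 130 deep x 250 wide x 230 mm high. Origin: centre of its underside, on the bench. Its open front looks along its -x, z up. The shut door lies on the black seal round the opening, front face at x = -75 mm. At the front's -y side a hinge strip bears two upright pins, 10 mm across, 24 mm tall, bevelled 1 mm at the top, one above the other: pin tops at z = 70 and 190 mm.
- slot_end (a point): Mark on the line where the pins can stand, at bench height: x = -82.5, y = -108.5 mm in the cabinet's frame, same axes, level with the outer end of the slots through which the hinge strip is bolted. The pins' common vertical axis stands 3.5 to 17.5 mm from here along +y (x exact); how far is not measured: look or feel for it. The strip does not slip under light loads.
- door_center (a point): Centre of the loose blue door's panel: 12 thick (x) x 170 wide (y) x 200 mm high (z), 0.5 to 0.75 kg, mass centre within 5 mm of mid-width. -x is the outside, y points from hinge edge to free edge. It stands upright in one of the rack's slots, this point 112 mm above the bench (116 when hung). The plain top edge, 100 mm above this point, can be pinched across the thickness.
- knuckle_low (a point): Centre of the lower end of the door's lower knuckle: upright steel tube, 22 mm outside, 12 mm hole right through, 22 mm long; 98 mm to -y of the panel's middle, mid-thickness, 30 mm above its lower edge. Home on the lower pin's ear (10 mm round the pin) at z = 46 mm. Knuckles must come in from the side above the pin tops (over 24 mm above home), then be lowered.
- knuckle_high (a point): The same point of the upper knuckle, same axis, 120 mm higher. Home on the upper ear at z = 166 mm. The door may be lowered at any opening angle. Shut, its axes are parallel to the cabinet's; opening turns it counter-clockwise seen from above. Hung, it turns freely with a few mm of play and stays where it is left.
- door_free_edge (a point): Middle of the door's free edge, half-way up, mid-thickness, 85 mm to +y of door_center, 183 mm from the knuckle axis. A black upright bar handle stands 32 mm out of the outside face 19 mm in from this edge, from 44 mm below to 29 mm above this height; the face above it is bare.
- rack: Plywood panel rack, fixed: 205 x 200 mm base board 12 mm thick, three slots parallel to its y axis at x = -65, 0 and 65 mm. Each slot is 17.6 mm wide between two padded cheeks, 85 mm long (y) and 55 mm high: the cheeks' tops are 67 mm above the bench. Origin: centre of its underside.
- panel_grey: Bystander: bare aluminium panel 12 x 150 x 95 mm upright in a rack slot. Origin: middle of its lower edge.
- panel_primer: Bystander: olive primed panel 12 x 150 x 80 mm upright in a rack slot. Origin: middle of its lower edge.
- screwdriver: Bystander: orange-handled screwdriver lying on the bench.
- screw_tray: Bystander: grey tray of screws, 120 x 90 x 28 mm. Origin: centre of its underside.
- torch: Bystander: black hand torch, 150 mm long, 38 mm high, lying along its x. Origin: under its middle.
- spray_can: Bystander: yellow spray can, 52 mm across, 160 mm high. Origin: centre of its underside.
There are look-alikes about, which are no part of the job. There is more than one size of the part that bears door_center; the job needs the larger.

How it is judged:
On the way:
1. both knuckles are fully down on the two pins with the door standing open (z of knuckle_low in the frame of cabinet between 0.042 and 0.05 m and z of knuckle_high in the frame of cabinet between 0.162 and 0.17 m and x of knuckle_low in the frame of cabinet between -0.086 and -0.079 m and x of knuckle_high in the frame of cabinet between -0.086 and -0.079 m and y of knuckle_low in the frame of cabinet between -0.1065 and -0.0895 m and y of knuckle_high in the frame of cabinet between -0.1065 and -0.0895 m and x of door_free_edge in the frame of cabinet below -0.12 m), for 0.2 s.
At the end, for the whole second after the job is handed in: Both knuckles rest on their ears (lower ends within 4 mm of the ear height, on the pin axis), the door is shut with its free edge within 10 mm of lying flat on the seal, at rest and let go (z of knuckle_low in the frame of cabinet between 0.042 and 0.05 m and z of knuckle_high in the frame of cabinet between 0.162 and 0.17 m and x of knuckle_low in the frame of cabinet between -0.086 and -0.079 m and x of knuckle_high in the frame of cabinet between -0.086 and -0.079 m and y of knuckle_low in the frame of cabinet between -0.1065 and -0.0895 m and y of knuckle_high in the frame of cabinet between -0.1065 and -0.0895 m and x of door_free_edge in the frame of cabinet above -0.0925 m and linear speed of door below 0.02 m/s); the robot touches nothing.
It fails at once if the door is pressed on the pins or the box with more than 25 N before its knuckles are down (contact force between door and cabinet above 25 N and z of knuckle_low in the frame of cabinet above 0.052 m).
It fails at once if the door is slammed or forced shut: more than 60 N between it and the box as it closes (contact force between door and cabinet above 60 N and x of door_free_edge in the frame of cabinet above -0.12 m).
It fails at once if the door falls over (angle between door_center's own z axis and vertical above 0.5 rad).
It fails at once if the gripper or arm presses on the box with more than 30 N (contact force between any of the fingers, the arm and cabinet above 30 N).
It fails at once if another panel in the rack or anything else loose on the bench is moved by more than 30 mm (distance of any of panel_grey, panel_primer, screwdriver, screw_tray, torch, spray_can from where it was at the start of the episode above 0.03 m).
It also fails if it takes over 72 s, if anything falls off the work surface, if the arm or the gripper's body presses on something with over 40 N, if the wrist force passes 120 N, or if a joint passes its speed limit or range.

### The arm

A 6-joint arm with a two-finger parallel gripper is mounted at the origin on the work surface. World frame = base frame: x ahead of the robot, y to its left, z up, the work surface at z = 0. Lengths are in m, angles in rad, forces in N, time in s.
With the tool pointing down it reaches from about 0.425 to 0.95 m from the base axis. Payload 3.5 kg.
Tool frame: the origin (TCP) lies at the centre of the arm's flange, where the gripper is bolted on; the fingertips stand 173 mm ahead of it and the grasp point (between the pads) lies 155 mm ahead of it (ctrl.tcp_to_grasp is the distance from the TCP to the grasp point, in m); z points along the fingers, x is the direction in which the jaws open and shut, and the axes are right-handed (so a half turn about z gives the same grasp; the last joint's range is limited). The gripper opens to 85 mm and grips with 20 to 120 N. Pads are 22 mm wide; open, the fingers measure 114 mm over their backs; the gripper's body (76 mm by 85 mm) begins 54 mm behind the grasp point. The pads swing forward as they close: fully open they stand 13 mm farther back than shut.
Start: joints at [-1.325, 0.286, 1.577, -0, 1.279, -0.15], TCP at [0.26, -0.623, 0.405] pointing down, gripper open.
Joint ranges: [-2.77, 2.77], [-0.9, 2.22], [0.21, 2.48], [-1.53, 4.67], [0.24, 2.81], [-2.84, 2.84]. Speed limits (rad/s): [2.79, 2.79, 3.14, 3.14, 3.14, 3.14].

### API

Orientations are given as a unit quaternion [x, y, z, w].
In Python, from plant import readout, imaging, ctrl, spotter gives the robot as it stands.
- The arm moves only by the tool apply_moves, never from a script. Its argument "steps" is a list of rows, each an object of numbers: "tx", "ty", "tz": the shift along the tool's x, y, z in mm; "wx", "wy", "wz": the turn, a rotation vector about the tool's x, y, z in rad. In form: [{"tx": .., "ty": .., "tz": .., "wx": .., "wy": .., "wz": ..}, ...]. A call has 1 to 12 rows; each row is the pose to reach, as a shift and turn from the pose commanded when the call began, along the tool's axes at that moment; what a row does not reach only later rows make up. A row lasts 1/10 s, in which the tool goes at most 50 mm and 8.59 degrees, less where a joint would pass 70% of its speed; a pose out of reach is approached as far as the arm can. A call with a gripper value outside its range is refused whole. "hand" is the opening, from 0 (shut) to 1 (fully open), set as the call begins (left out, the last holds). The fingers move at their own pace and stop on an object; "force" is the grip in N (left out, the last holds). Time passes only in rows, so rows that repeat a pose let the fingers close. It gives the time, the measured TCP pose, the force and the opening at its end, in the units of the state.
- readout.get_state(): the state, without advancing time (a new reading comes with each control period).
- imaging.read_camera(name): name is "side" or "top"; returns a dict with "img" (384x512x3 uint8, red, green, blue), "vfov" (degrees; the focal length in pixels is half the picture's height over the tangent of half this angle, whatever the lens; pixels are square), "cx", "cy" (the principal point, pixels), "k1" (the pictures are not rectified: a ray, as slopes to the right and down, at radius r is drawn at 1 + k1 r^2 times it, then the intrinsics apply), "R" (3x3) and "t" (3): a world point X has camera coordinates R X + t. Camera axes: x right, y down, z forward; pixel columns grow to the right and rows downward; lengths in m; the calibration is good to about 2 mm. A picture is of the moment at which its call begins. There is no depth.
- ctrl.sign_off(): hands the job in, once; it reports no verdict.
Trained networks look in the newest picture that a camera, given by its name, has taken for a name from the list of things; names that differ only in an ending like _2 or _b are one class to them, and where a whole thing is asked for, a point or a joint stands for the part that bears it (a point fixed in the world has none). Each returns a list of dicts, best first, with "confidence" (0 to 1); they miss things now and then, are a little off and sometimes report something else, mostly with a low value. They report only what shows in the picture. A call takes as long as a camera call. They do not tell look-alikes from the thing itself.
- spotter.trace(camera, label): "region" (384x512 bool, what is visible of it) and "uv" ([column, row] in pixels, amid what is visible of it).
The state is a dict: "time": time; "qpos": joint angles; "dq": joint speeds; "joint_efforts": joint torques, N m; "eef_pos": TCP position; "tcp_rot": TCP orientation; "contact_force": force on the tool from outside, world axes, zero at the start; "wrist_torque": the same for the moment, N m; "opening": opening from 0.0 (shut) to 1.0 (fully open).
Only numpy, scipy, OpenCV 4.12 (cv2) and the standard library are available. Lean on these libraries where they do the work, as an engineer would, in place of code of your own. Each camera call takes 0.05 s, during which the arm holds its last target.

## Working session

There is one attempt and no reset: what is moved stays moved. The work goes in short steps, Python scripts to look and compute and a tool call to move; the robot and the scene stay as the last step left them, time stands still between calls to the robot, and variables do not carry over. Pictures are saved under pics/ and viewed, and the job is handed in when it is done.

Besides the shell and the picture viewer there is one more tool, called after ">>>" in YAML: its name, and indented under it one key for each argument. apply_moves: Moves the arm, as the interface text tells. Its arguments: {"type":"object","properties":{"steps":{"type":"array","items":{"type":"object","properties":{"tx":{"type":"number"},"ty":{"type":"number"},"tz":{"type":"number"},"wx":{"type":"number"},"wy":{"type":"number"},"wz":{"type":"number"}}}},"hand":{"type":"number"},"force":{"type":"number"}},"required":["steps"]}

```bash
mkdir -p pics; ls; python3 - <<'E'
from plant import readout, imaging, ctrl, spotter
import cv2
for n in ["side","top"]:
    c=imaging.read_camera(n)
    cv2.imwrite(f"pics/{n}0.png",c["img"][:,:,::-1])
    print(n,c["vfov"],c["cx"],c["cy"],c["k1"],c["R"],c["t"])
print(readout.get_state(), ctrl.tcp_to_grasp)
E
```

```text
pics
side 48.1747916215451 259.21652494593894 190.79450109321118 -0.11468481423163863 [[-0.99546044 -0.09389236 -0.01558007]
 [-0.04819658  0.63845081 -0.7681521 ]
 [ 0.08207072 -0.76391413 -0.64007781]] [0.49440929 0.12272846 1.40148803]
top 46.04610235476628 248.81563575671174 190.69149918416326 -0.1008538174823104 [[-0.00552375 -0.99996676 -0.00599799]
 [-0.98236724  0.00654727 -0.18684682]
 [ 0.18687988  0.00486013 -0.98237075]] [-0.01728005  0.51102359  1.37293342]
{'time': 0.1, 'qpos': array([-1.32499823e+00,  2.87123547e-01,  1.57803885e+00, -1.64135290e-05,
        1.27860951e+00, -1.49973955e-01]), 'dq': array([-0.00062455, -0.00096653, -0.00422501, -0.0016114 , -0.00081821,
       -0.0017397 ]), 'joint_efforts': array([ 7.48783186e-04, -4.07295299e+01, -2.93697989e+01, -1.34611632e-04,
        3.40697778e-03, -1.64852690e-05]), 'eef_pos': array([ 0.26021327, -0.62258261,  0.40344964]), 'tcp_rot': array([ 8.32323077e-01, -5.54289733e-01, -8.11780334e-04, -7.26880139e-04]), 'contact_force': array([-0.30575168, -0.26421073, -1.00914983]), 'wrist_torque': array([ 0.03262184, -0.02672363,  0.03482466]), 'opening': 0.9988290403867971} 0.1547
```

View pics/side0.png

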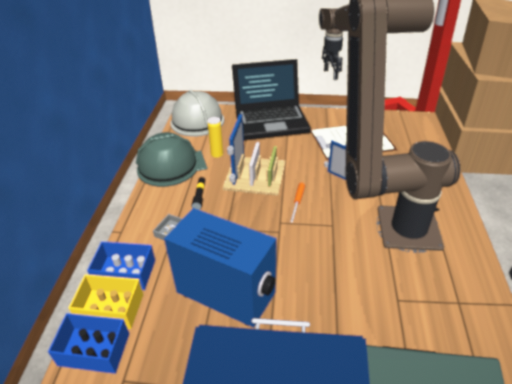

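View pics/top0.png

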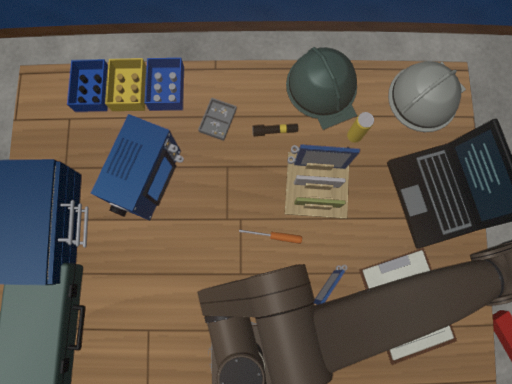

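```bash
cat > h.py <<'E'
import numpy as np, cv2
from scipy.optimize import least_squares
def getcam(n):
    from plant import imaging
    return imaging.read_camera(n)
def K(c):
    f=192/np.tan(np.radians(c["vfov"]/2)); return f
def proj(c,X):
    X=np.atleast_2d(X); P=X@np.array(c["R"]).T+c["t"]; s=P[:,:2]/P[:,2:]
    r2=(s**2).sum(1,keepdims=True); s=s*(1+c["k1"]*r2); return s*K(c)+[c["cx"],c["cy"]]
def ray(c,uv):
    d=(np.array(uv,float)-[c["cx"],c["cy"]])/K(c); s=d.copy()
    for _ in range(30): s=d/(1+c["k1"]*(s@s))
    R=np.array(c["R"]); return -R.T@c["t"], R.T@np.array([s[0],s[1],1])
def atz(c,uv,z):
    o,d=ray(c,uv); return o+d*(z-o[2])/d[2]
def crop(img,x0,y0,w,h,s,fn):
    im=img[y0:y0+h,x0:x0+w,::-1]; cv2.imwrite(fn,cv2.resize(im,None,fx=s,fy=s,interpolation=cv2.INTER_CUBIC))
E
python3 - <<'E'
from h import *
import pickle
c={n:getcam(n) for n in("side","top")}
pickle.dump(c,open("c0.pkl","wb"))
crop(c["top"]["img"],80,100,120,130,5,"pics/tcab.png")
crop(c["top"]["img"],275,130,100,100,6,"pics/track.png")
crop(c["side"]["img"],150,195,140,130,5,"pics/scab.png")
crop(c["side"]["img"],200,100,110,110,5,"pics/srack.png")
E
```

```text
(no output)
```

View pics/tcab.png

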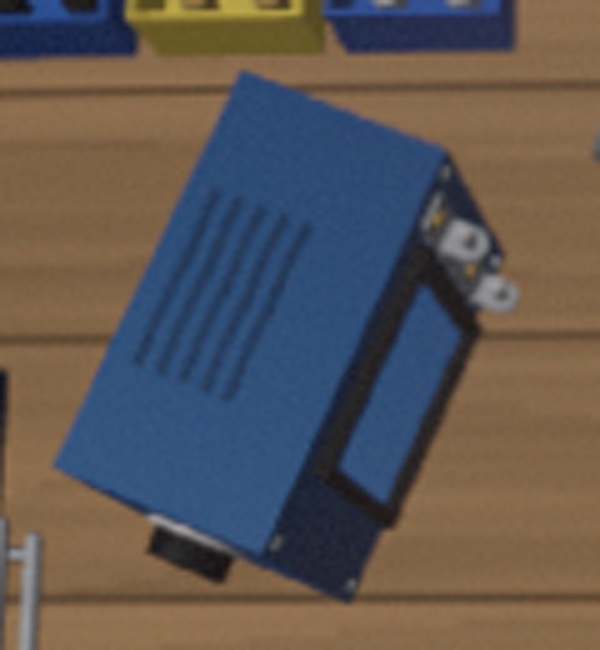

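View pics/track.png

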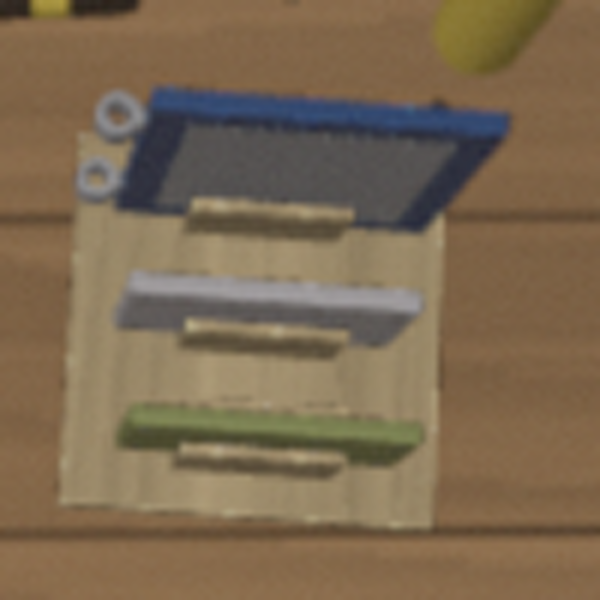

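View pics/scab.png

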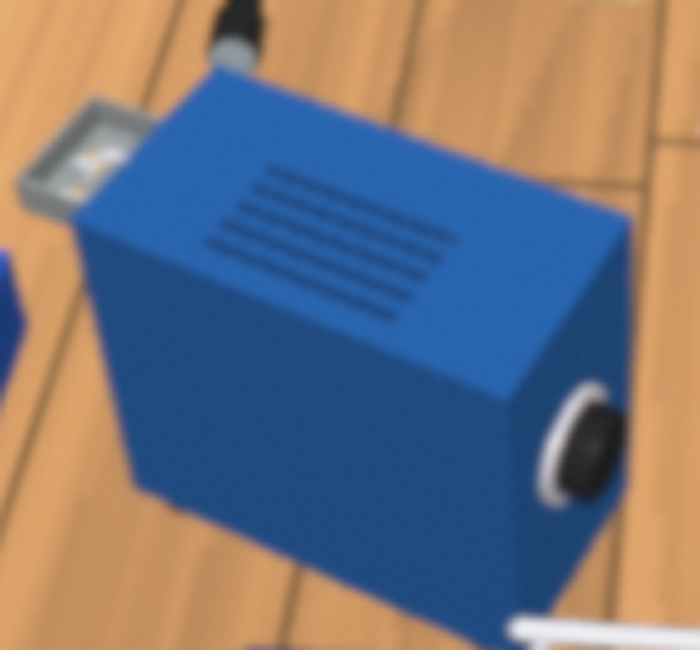

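View pics/srack.png

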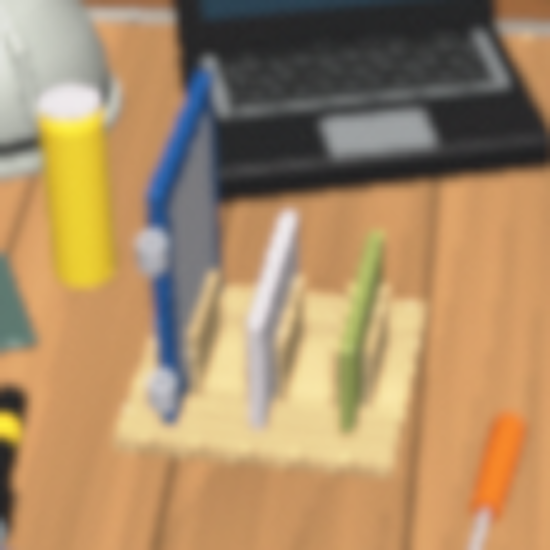

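```bash
cat > fit1.py <<'E'
from h import *
import pickle
c=pickle.load(open("c0.pkl","rb"))
def px(p,off,s): return (np.array(p,float)+.5)/s-.5+off
T=lambda p:px(p,[80,100],5); S=lambda p:px(p,[150,195],5)
obs=[("top",T((243,72)),(65,-125,230)),("top",T((447,152)),(-65,-125,230)),("top",T((265,560)),(-65,125,230)),("top",T((55,465)),(65,125,230)),
("top",T((350,600)),(-65,125,0)),
("side",S((218,68)),(-65,-125,230)),("side",S((632,218)),(-65,125,230)),("side",S((508,402)),(65,125,230)),("side",S((75,215)),(65,-125,230)),("side",S((137,488)),(65,-125,0))]
def W(p,L):
    L=np.atleast_2d(np.array(L,float))/1000; a=p[2]; R=np.array([[np.cos(a),-np.sin(a),0],[np.sin(a),np.cos(a),0],[0,0,1]])
    return L@R.T+[p[0],p[1],0]
f=lambda p:np.concatenate([proj(c[n],W(p,L))[0]-u for n,u,L in obs])
r=least_squares(f,[.7,.3,1.1],loss="soft_l1"); print(r.x,np.degrees(r.x[2])); print(f(r.x).reshape(-1,2).round(2))
pc=r.x
# door in rack: top edge corners z=.212
R=lambda p:px(p,[275,130],6)
for p,z in [((153,88),.212),((510,115),.212),((152,105),.212),((507,135),.212),((120,113),.2),((98,178),.08)]:
    print(p,atz(c["top"],R(p),z).round(4))
SR=lambda p:px(p,[200,100],5)
for p,z in [((205,65),.212),((213,85),.212),((150,190),.212),((165,192),.212)]:
    print("s",atz(c["side"],SR(p),z).round(4))
# pins
for s in [3.5,10.5,17.5]:
  for z in (70,190):
    print(s,z,(proj(c["top"],W(pc,(-82.5,-108.5+s,z)))[0]-[80,100]+.5)*5-.5)
np.save("cab.npy",pc)
E
python3 fit1.py
```

```text
[0.56229974 0.31050226 1.17152743] 67.12357757112494
[[ 0.31 -0.24]
 [ 0.41  0.04]
 [-0.83 -0.59]
 [-0.49  0.51]
 [ 0.62  1.57]
 [ 0.16 -1.22]
 [ 0.52 -0.19]
 [-0.23 -0.37]
 [-0.95  0.24]
 [-0.17  1.62]]
(153, 88) [ 0.6128 -0.1673  0.212 ]
(510, 115) [ 0.599  -0.3367  0.212 ]
(152, 105) [ 0.6045 -0.1666  0.212 ]
(507, 135) [ 0.5891 -0.3347  0.212 ]
(120, 113) [ 0.6041 -0.1526  0.2   ]
(98, 178) [ 0.6037 -0.1523  0.08  ]
s [ 0.5947 -0.3439  0.212 ]
s [ 0.5852 -0.3152  0.212 ]
s [ 0.6101 -0.1726  0.212 ]
s [ 0.5996 -0.1708  0.212 ]
3.5 70 [505.8675663  270.64479075]
3.5 190 [474.22212791 215.44781362]
10.5 70 [501.32265662 280.55822531]
10.5 190 [469.23491741 226.1930455 ]
17.5 70 [496.77169397 290.4892701 ]
17.5 190 [464.24046079 236.95975108]
```

```bash
cat >> fit1.py <<'E'
img=c["top"]["img"]; x0,y0,s=155,130,16
im=cv2.resize(img[y0:y0+36,x0:x0+40,::-1],None,fx=s,fy=s,interpolation=cv2.INTER_CUBIC)
im2=im.copy()
th=np.linspace(0,2*np.pi,40)
for sh,col in [(3.5,(0,255,0)),(10.5,(0,255,255)),(17.5,(0,0,255))]:
  for z,rad in ((70,5),(190,5)):
    L=np.c_[-82.5+rad*np.cos(th),-108.5+sh+rad*np.sin(th),0*th+z]
    q=((proj(c["top"],W(pc,L))-[x0,y0]+.5)*s-.5).astype(int)
    cv2.polylines(im2,[q],True,col,1)
cv2.imwrite("pics/pins.png",im);cv2.imwrite("pics/pins2.png",im2)
E
python3 fit1.py >/dev/null
```

```text
(no output)
```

View pics/pins.png

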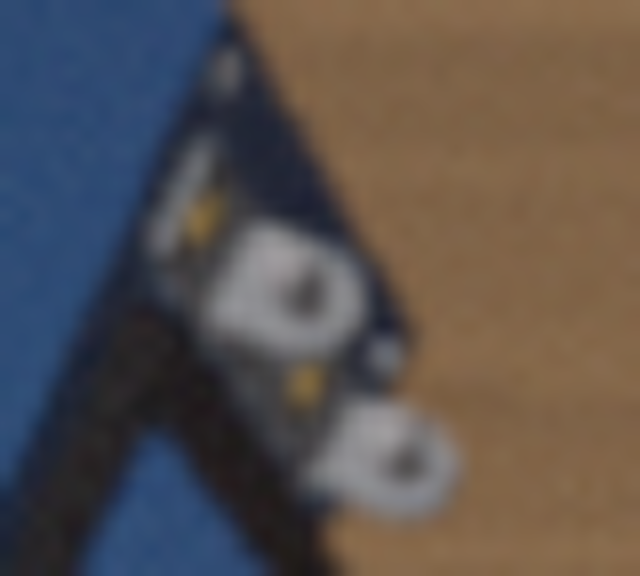

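View pics/pins2.png

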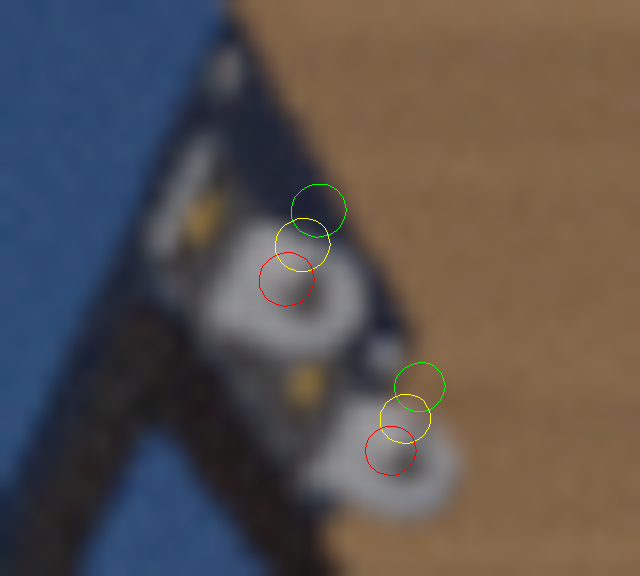

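```bash
cat >> fit1.py <<'E'
for sh in (14,17):
  im2=im.copy()
  def D(L,col,closed=True):
    q=((proj(c["top"],W(pc,L))-[x0,y0]+.5)*s-.5).astype(int); cv2.polylines(im2,[q],closed,col,1)
  for z in (70,190):
    for rad,dz,col in ((5,0,(0,0,255)),(5,-24,(0,255,255)),(10,-24,(0,255,0))):
      D(np.c_[-82.5+rad*np.cos(th),-108.5+sh+rad*np.sin(th),0*th+z+dz],col)
  D([(-65,-125,230),(-65,-125,0),(-65,125,0),(-65,125,230)],(255,255,0))
  D([(-75,-125,230),(-75,-125,0),(-75,125,0),(-75,125,230)],(255,0,255))
  cv2.imwrite(f"pics/pins_{sh}.png",im2)
E
python3 fit1.py >/dev/null; cd pics; python3 -c "
import cv2,numpy as np
cv2.imwrite('pp.png',cv2.resize(np.hstack([cv2.imread('pins_14.png'),cv2.imread('pins_17.png')]),None,fx=.62,fy=.62))"
```

```text
(no output)
```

View pics/pp.png

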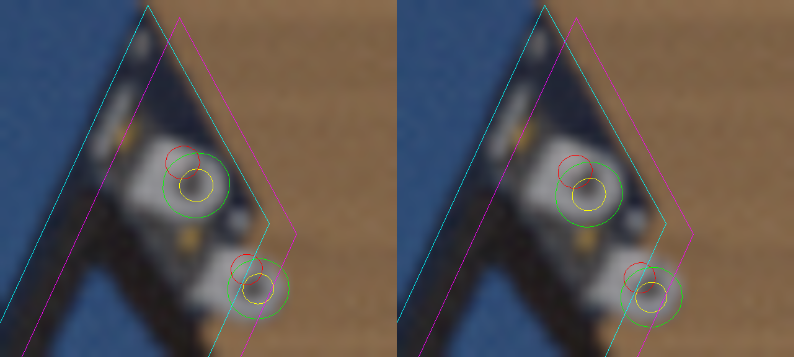

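```bash
cat > ear.py <<'E'
exec(open("fit1.py").read().split("img=c[")[0])
img=c["top"]["img"].astype(float); g=img.min(2)
g=cv2.GaussianBlur(g,(0,0),0.5)
from scipy.ndimage import map_coordinates
a=pc[2]; 
def edge(z,s0):
    ctr=W(pc,(-82.5,-108.5+s0,z))
    pts=[]
    for ph in np.radians(np.arange(180-75,180+76,10)):
        rr=np.arange(4,17,.25)
        L=np.c_[-82.5+rr*np.cos(ph),-108.5+s0+rr*np.sin(ph),0*rr+z]
        q=proj(c["top"],W(pc,L)); v=map_coordinates(g,[q[:,1],q[:,0]],order=3)
        d=np.gradient(v); i=np.argmin(d[8:])+8
        pts.append((np.degrees(ph),rr[i],d[i],L[i,0],L[i,1]))
    return np.array(pts)
for z in (46,166):
    s0=14.5
    for it in range(3):
        P=edge(z,s0)
        k=P[:,2]<-1.5
        r=least_squares(lambda p:np.hypot(P[k,3]-p[0],P[k,4]-p[1])-10,[-82.5,-94],loss="soft_l1")
        r2=least_squares(lambda p:np.hypot(P[k,3]-p[0],P[k,4]-p[1])-p[2],[-82.5,-94,10],loss="soft_l1")
    print(z,r.x.round(2),"s=",r.x[1]+108.5,"rms",np.sqrt((r.fun**2).mean()),r2.x, k.sum())
    print(P[:,:3].round(1).tolist())
E
python3 ear.py|tail -4
```

```text
46 [-81.14 -93.79] s= 14.706918043626871 rms 0.27797084406244754 [-80.77162822 -93.79439718  10.30212715] 16
[[105.0, 9.8, -2.2], [115.0, 9.5, -2.3], [125.0, 9.5, -2.3], [135.0, 9.5, -2.4], [145.0, 9.2, -2.4], [155.0, 8.8, -2.4], [165.0, 8.2, -2.5], [175.0, 8.2, -2.5], [185.0, 8.2, -2.5], [195.0, 8.8, -2.5], [205.0, 9.0, -2.6], [215.0, 9.0, -2.7], [225.0, 9.0, -2.6], [235.0, 8.8, -2.6], [245.0, 9.0, -2.5], [255.0, 9.8, -2.3]]
166 [-81.51 -93.58] s= 14.922195357617355 rms 0.19053810161794144 [-81.67848605 -93.57943753   9.86582195] 16
[[105.0, 10.0, -2.6], [115.0, 10.0, -2.8], [125.0, 9.8, -2.8], [135.0, 9.5, -3.1], [145.0, 9.2, -3.5], [155.0, 9.0, -3.8], [165.0, 9.0, -3.8], [175.0, 9.2, -3.9], [185.0, 9.2, -4.4], [195.0, 9.2, -4.6], [205.0, 9.0, -4.7], [215.0, 9.0, -4.4], [225.0, 8.8, -3.9], [235.0, 8.8, -3.5], [245.0, 9.0, -3.3], [255.0, 9.5, -3.2]]
```

```bash
cat >> h.py <<'E'
from scipy.spatial.transform import Rotation as Ro
def go(target,yaw_deg=None,pt=True):
    """print tool-frame shift so that measured TCP reaches target (m) with tool x at yaw_deg, tool straight down"""
    from plant import readout
    s=readout.get_state(); p=s["eef_pos"]; R=Ro.from_quat(s["tcp_rot"])
    d=R.inv().apply(np.array(target)-p)*1000
    out=dict(zip(("tx","ty","tz"),d.round(1)))
    if yaw_deg is not None:
        a=np.radians(yaw_deg); x=np.array([np.cos(a),np.sin(a),0]);z=np.array([0,0,-1.]);y=np.cross(z,x)
        w=(R.inv()*Ro.from_matrix(np.c_[x,y,z])).as_rotvec(); out.update(zip(("wx","wy","wz"),w.round(4)))
    print("t",round(s["time"],2),"at",p.round(4),"F",s["contact_force"].round(2),"M",s["wrist_torque"].round(2),"op",round(s["opening"],3)); print(out,"dist",np.linalg.norm(d).round(1))
    return out
def yawnow():
    from plant import readout
    x=Ro.from_quat(readout.get_state()["tcp_rot"]).as_matrix(); return np.degrees(np.arctan2(x[1,0],x[0,0])), np.degrees(np.arccos(-x[2,2]))
E
python3 -c "
from h import *
go((0.599,-0.251,0.46),-5)
pc=np.load('cab.npy'); a=pc[2]
R=np.array([[np.cos(a),-np.sin(a)],[np.sin(a),np.cos(a)]])
print('pin',R@[-.0815,-.0937]+pc[:2], R@[-.0825,-.0937]+pc[:2])
import pickle;c=pickle.load(open('c0.pkl','rb'))['top']
for n,uv,z in [('tray',(217,118),.02),('torch L',(253,130),.02),('can',(364,120),.16),('small',(330,285),.1)]: print(n,atz(c,uv,z).round(3))
"
```

```text
t 0.2 at [ 0.2602 -0.6227  0.4038] F [-0.58  0.33 -0.71] M [ 0.02  0.02 -0.01] op 0.997
{'tx': np.float64(-212.4), 'ty': np.float64(-455.9), 'tz': np.float64(-55.7), 'wx': np.float64(-0.001), 'wy': np.float64(0.0012), 'wz': np.float64(-1.0878)} dist 506.0
pin [0.61694711 0.19898721] [0.61655836 0.19806586]
tray [0.763 0.084 0.02 ]
torch L [ 0.72  -0.035  0.02 ]
can [ 0.704 -0.368  0.16 ]
small [ 0.218 -0.257  0.1  ]
```

Candidates for the blue door in the top view are the rack panel at (325,157), the small blue panel at (330,285), and the blue case lid at (40,220). The rack panel measures 170 mm and has two knuckles, as the crop showed, so I'm choosing it.

>>> apply_moves:
  steps:
    - {"tz": -50}
    - {"tx": -212, "ty": -456, "tz": -56, "wz": -1.088}
    - {"tx": -212, "ty": -456, "tz": -56, "wz": -1.088}
    - {"tx": -212, "ty": -456, "tz": -56, "wz": -1.088}
    - {"tx": -212, "ty": -456, "tz": -56, "wz": -1.088}
    - {"tx": -212, "ty": -456, "tz": -56, "wz": -1.088}
    - {"tx": -212, "ty": -456, "tz": -56, "wz": -1.088}
    - {"tx": -212, "ty": -456, "tz": -56, "wz": -1.088}
    - {"tx": -212, "ty": -456, "tz": -56, "wz": -1.088}
    - {"tx": -212, "ty": -456, "tz": -56, "wz": -1.088}
    - {"tx": -212, "ty": -456, "tz": -56, "wz": -1.088}
    - {"tx": -212, "ty": -456, "tz": -56, "wz": -1.088}
  hand: 1

```text
$.steps[0]: bad value
```

```bash
python3 -c "
from h import *
c=getcam('side'); crop(c['img'],190,40,120,150,4,'pics/s1.png')
go((0.599,-0.251,0.355),-5)
print(readout.get_state()['qpos'] if 0 else yawnow())
"
```

```text
t 0.25 at [ 0.2602 -0.6227  0.4041] F [ 0.8  -1.05 -0.44] M [-0.    0.01  0.05] op 1.002
{'tx': np.float64(-212.3), 'ty': np.float64(-455.9), 'tz': np.float64(49.4), 'wx': np.float64(-0.0007), 'wy': np.float64(0.0009), 'wz': np.float64(-1.0877)} dist 505.3
(np.float64(-67.32116996762456), np.float64(0.06341954947979887))
```

View pics/s1.png

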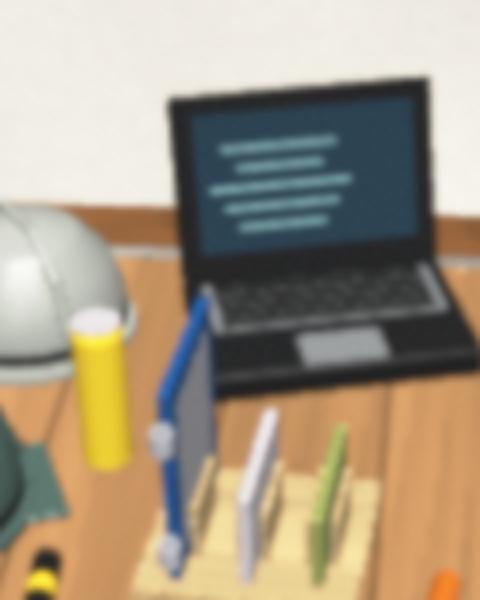

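All six keys are needed, so I'm resending. The picture shows the door in the left slot with its top edge at crop (165,390)–(210,290), clear of the can.

>>> apply_moves:
  steps:
    - {"tx": 0, "ty": 0, "tz": -50, "wx": 0, "wy": 0, "wz": 0}
    - {"tx": -212, "ty": -456, "tz": -56, "wx": 0, "wy": 0, "wz": -1.088}
    - {"tx": -212, "ty": -456, "tz": -56, "wx": 0, "wy": 0, "wz": -1.088}
    - {"tx": -212, "ty": -456, "tz": -56, "wx": 0, "wy": 0, "wz": -1.088}
    - {"tx": -212, "ty": -456, "tz": -56, "wx": 0, "wy": 0, "wz": -1.088}
    - {"tx": -212, "ty": -456, "tz": -56, "wx": 0, "wy": 0, "wz": -1.088}
    - {"tx": -212, "ty": -456, "tz": -56, "wx": 0, "wy": 0, "wz": -1.088}
    - {"tx": -212, "ty": -456, "tz": -56, "wx": 0, "wy": 0, "wz": -1.088}
    - {"tx": -212, "ty": -456, "tz": -56, "wx": 0, "wy": 0, "wz": -1.088}
    - {"tx": -212, "ty": -456, "tz": -56, "wx": 0, "wy": 0, "wz": -1.088}
    - {"tx": -212, "ty": -456, "tz": -56, "wx": 0, "wy": 0, "wz": -1.088}
    - {"tx": -212, "ty": -456, "tz": -56, "wx": 0, "wy": 0, "wz": -1.088}
  hand: 1

```text
time: 1.45
eef_pos: [0.602, -0.2468, 0.4606]
tcp_rot: [0.999, -0.04, 0.0, -0.001]
contact_force: [-0.1, -0.9, -0.2]
opening: 0.999
```

```bash
python3 -c "
from h import *
c=getcam('side'); crop(c['img'],190,40,120,150,4,'pics/s1.png')
go((0.599,-0.251,0.355),-5)
print(yawnow())
"
```

```text
t 1.5 at [ 0.6009 -0.2485  0.4604] F [-0.45 -0.89 -0.38] M [-0.01 -0.    0.04] op 1.001
{'tx': np.float64(-1.7), 'ty': np.float64(2.7), 'tz': np.float64(105.4), 'wx': np.float64(-0.0005), 'wy': np.float64(0.0002), 'wz': np.float64(0.0052)} dist 105.5
(np.float64(-4.699357455648509), np.float64(0.028966139759872674))
```

View pics/s1.png

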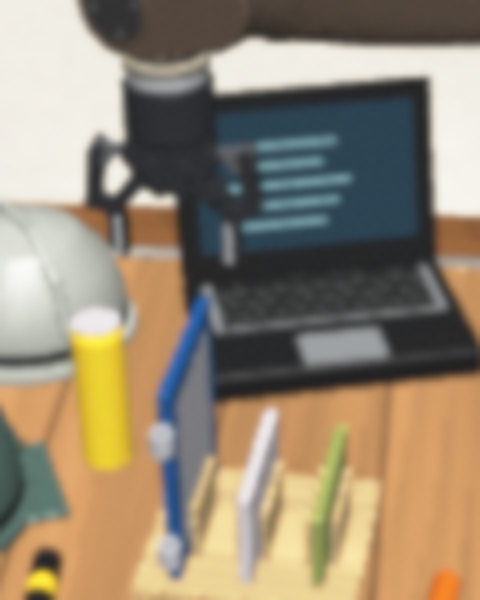

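>>> apply_moves:
  steps:
    - {"tx": -0.5, "ty": 1, "tz": 40, "wx": 0, "wy": 0, "wz": 0.003}
    - {"tx": -0.5, "ty": 1, "tz": 80, "wx": 0, "wy": 0, "wz": 0.003}
    - {"tx": -0.5, "ty": 1, "tz": 105, "wx": 0, "wy": 0, "wz": 0.003}
    - {"tx": -0.5, "ty": 1, "tz": 105, "wx": 0, "wy": 0, "wz": 0.003}
    - {"tx": -0.5, "ty": 1, "tz": 105, "wx": 0, "wy": 0, "wz": 0.003}

```text
time: 2.0
eef_pos: [0.5983, -0.2534, 0.356]
tcp_rot: [0.999, -0.046, -0.0, 0.0]
contact_force: [-0.5, 0.4, 0.5]
opening: 0.999
```

```bash
python3 -c "
from h import *
c=getcam('side'); crop(c['img'],190,60,120,130,4,'pics/s2.png')
c=getcam('top'); crop(c['img'],260,90,120,130,4,'pics/t2.png')
go((0.599,-0.251,0.355),-5)
"
```

```text
t 2.1 at [ 0.5989 -0.2533  0.3585] F [-0.78 -0.31  0.18] M [-0.02  0.01 -0.05] op 1.003
{'tx': np.float64(-0.2), 'ty': np.float64(-2.3), 'tz': np.float64(3.5), 'wx': np.float64(0.0021), 'wy': np.float64(-0.0039), 'wz': np.float64(-0.0036)} dist 4.2
```

View pics/s2.png

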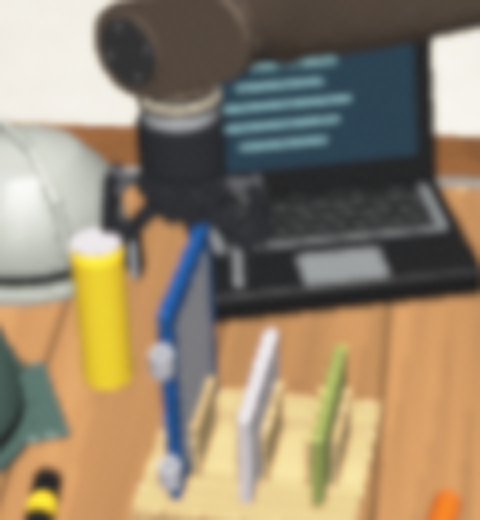

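View pics/t2.png

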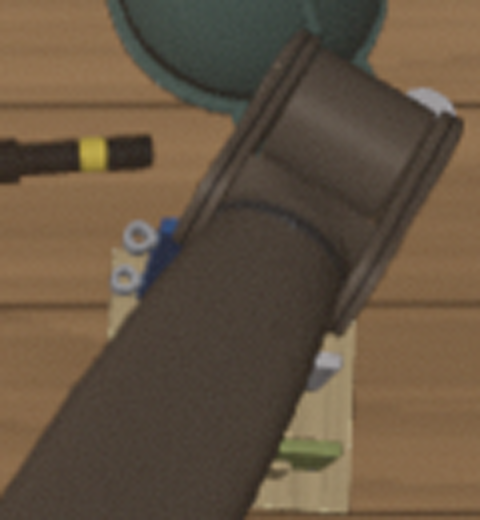

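The jaws straddle the top edge in the side crop, one finger at (135,265) and the other at (238,265), with the door between them. Closing now.

>>> apply_moves:
  steps:
    - {"tx": 0, "ty": -2, "tz": 2, "wx": 0, "wy": 0, "wz": 0}
    - {"tx": 0, "ty": -2, "tz": 2, "wx": 0, "wy": 0, "wz": 0}
    - {"tx": 0, "ty": -2, "tz": 2, "wx": 0, "wy": 0, "wz": 0}
    - {"tx": 0, "ty": -2, "tz": 2, "wx": 0, "wy": 0, "wz": 0}
    - {"tx": 0, "ty": -2, "tz": 2, "wx": 0, "wy": 0, "wz": 0}
    - {"tx": 0, "ty": -2, "tz": 2, "wx": 0, "wy": 0, "wz": 0}
    - {"tx": 0, "ty": -2, "tz": 2, "wx": 0, "wy": 0, "wz": 0}
    - {"tx": 0, "ty": -2, "tz": 2, "wx": 0, "wy": 0, "wz": 0}
  hand: 0
  force: 80

```text
time: 2.9
eef_pos: [0.599, -0.2504, 0.3541]
tcp_rot: [0.999, -0.045, 0.0, 0.0]
contact_force: [0.6, -0.3, 1.7]
opening: 0.126
```

```bash
python3 -c "
from h import *
go((0.599,-0.251,0.355),-5)
"
```

```text
t 2.9 at [ 0.599  -0.2504  0.3541] F [ 0.6  -0.31  1.68] M [-0.01 -0.13  0.11] op 0.126
{'tx': np.float64(0.1), 'ty': np.float64(0.6), 'tz': np.float64(-0.9), 'wx': np.float64(0.0005), 'wy': np.float64(-0.0008), 'wz': np.float64(-0.0025)} dist 1.1
```

>>> apply_moves:
  steps:
    - {"tx": 0, "ty": 0, "tz": -10, "wx": 0, "wy": 0, "wz": 0}
    - {"tx": 0, "ty": 0, "tz": -25, "wx": 0, "wy": 0, "wz": 0}
    - {"tx": 0, "ty": 0, "tz": -45, "wx": 0, "wy": 0, "wz": 0}
    - {"tx": 0, "ty": 0, "tz": -65, "wx": 0, "wy": 0, "wz": 0}
    - {"tx": 0, "ty": 0, "tz": -85, "wx": 0, "wy": 0, "wz": 0}
    - {"tx": 0, "ty": 0, "tz": -90, "wx": 0, "wy": 0, "wz": 0}
    - {"tx": 0, "ty": 0, "tz": -90, "wx": 0, "wy": 0, "wz": 0}

```text
time: 3.6
eef_pos: [0.5987, -0.2503, 0.4447]
tcp_rot: [0.999, -0.045, 0.0, 0.0]
contact_force: [0.3, -0.8, -5.4]
opening: 0.125
```

```bash
python3 -c "
from h import *
c=getcam('side'); crop(c['img'],190,60,120,130,4,'pics/s3.png')
c=getcam('top'); crop(c['img'],260,90,120,130,4,'pics/t3.png')
go((0.599,-0.251,0.445),-5)
"
```

```text
t 3.7 at [ 0.5985 -0.2502  0.4421] F [-0.59  0.07 -6.32] M [-0.04 -0.03 -0.04] op 0.125
{'tx': np.float64(0.6), 'ty': np.float64(0.8), 'tz': np.float64(-2.9), 'wx': np.float64(-0.0013), 'wy': np.float64(0.0032), 'wz': np.float64(-0.0028)} dist 3.0
```

View pics/s3.png

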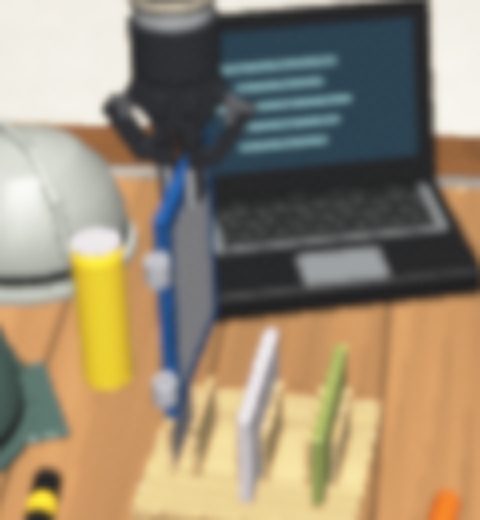

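View pics/t3.png

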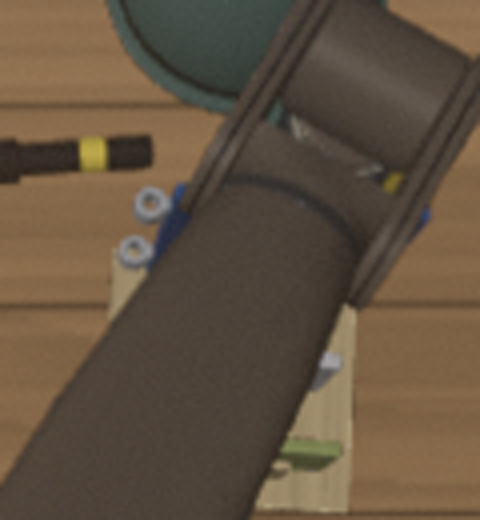

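```bash
python3 -c "
from h import *
go((0.6085,0.1014,0.445),-5)
"
```

```text
t 3.7 at [ 0.5985 -0.2502  0.4421] F [-0.59  0.07 -6.32] M [-0.04 -0.03 -0.04] op 0.125
{'tx': np.float64(-21.7), 'ty': np.float64(-351.1), 'tz': np.float64(-2.3), 'wx': np.float64(-0.0013), 'wy': np.float64(0.0032), 'wz': np.float64(-0.0028)} dist 351.7
```

>>> apply_moves:
  steps:
    - {"tx": -1, "ty": -12, "tz": -2, "wx": 0, "wy": 0, "wz": 0}
    - {"tx": -2, "ty": -38, "tz": -2, "wx": 0, "wy": 0, "wz": 0}
    - {"tx": -4, "ty": -72, "tz": -2, "wx": 0, "wy": 0, "wz": 0}
    - {"tx": -7, "ty": -108, "tz": -2, "wx": 0, "wy": 0, "wz": 0}
    - {"tx": -9, "ty": -145, "tz": -2, "wx": 0, "wy": 0, "wz": 0}
    - {"tx": -11, "ty": -182, "tz": -2, "wx": 0, "wy": 0, "wz": 0}
    - {"tx": -13.5, "ty": -219, "tz": -2, "wx": 0, "wy": 0, "wz": 0}
    - {"tx": -16, "ty": -256, "tz": -2, "wx": 0, "wy": 0, "wz": 0}
    - {"tx": -18, "ty": -290, "tz": -2, "wx": 0, "wy": 0, "wz": 0}
    - {"tx": -20, "ty": -320, "tz": -2, "wx": 0, "wy": 0, "wz": 0}
    - {"tx": -21, "ty": -342, "tz": -2, "wx": 0, "wy": 0, "wz": 0}
    - {"tx": -21.5, "ty": -351, "tz": -2, "wx": 0, "wy": 0, "wz": 0}

```text
time: 4.9
eef_pos: [0.6082, 0.1039, 0.4445]
tcp_rot: [0.999, -0.044, -0.001, -0.001]
contact_force: [-0.2, 1.1, -6.1]
opening: 0.126
```

>>> apply_moves:
  steps:
    - {"tx": 0, "ty": 0, "tz": 0, "wx": 0, "wy": 0, "wz": 0}
    - {"tx": 0, "ty": 0, "tz": 0, "wx": 0, "wy": 0, "wz": 0}
    - {"tx": 0, "ty": 0, "tz": 0, "wx": 0, "wy": 0, "wz": 0}

```text
time: 5.2
eef_pos: [0.6091, 0.1001, 0.4455]
tcp_rot: [0.999, -0.046, -0.0, 0.0]
contact_force: [-0.0, -0.8, -5.8]
opening: 0.128
```

```bash
python3 -c "
from h import *
import pickle
c={n:getcam(n) for n in('side','top')}; pickle.dump(c,open('c1.pkl','wb'))
crop(c['top']['img'],80,80,160,130,5,'pics/t4.png')
crop(c['side']['img'],150,80,200,170,4,'pics/s4.png')
go((0.6085,0.1014,0.445),-5)
"
```

```text
t 5.3 at [0.6091 0.1001 0.4457] F [ 1.22  0.02 -5.16] M [-0.   -0.    0.02] op 0.126
{'tx': np.float64(-0.7), 'ty': np.float64(-1.3), 'tz': np.float64(0.7), 'wx': np.float64(0.0003), 'wy': np.float64(0.0002), 'wz': np.float64(-0.0043)} dist 1.6
```

View pics/t4.png

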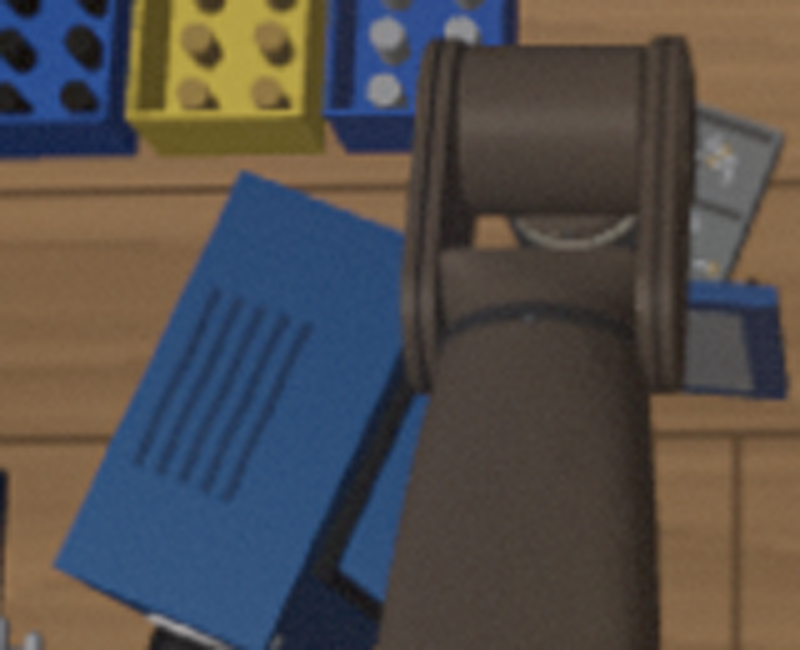

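View pics/s4.png

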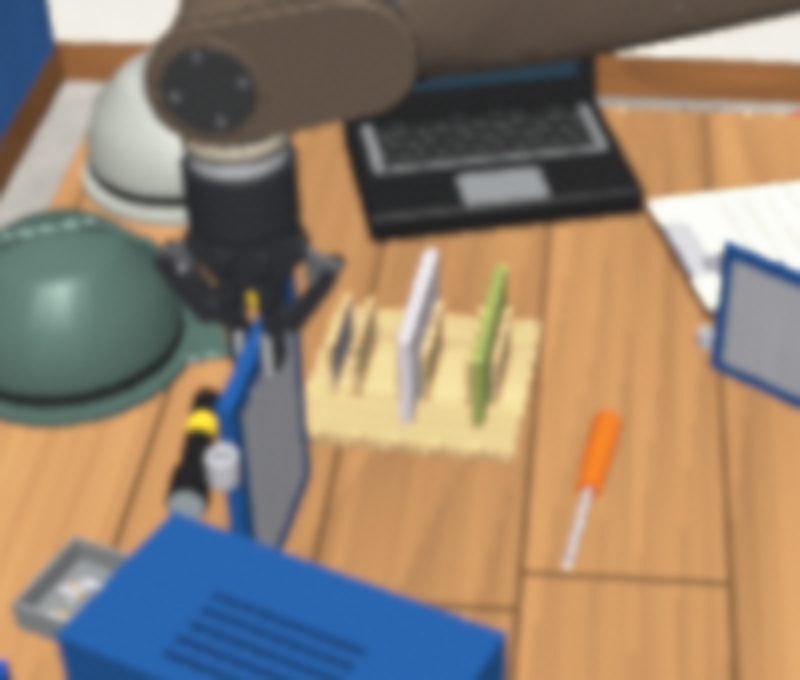

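>>> apply_moves:
  steps:
    - {"tx": 0, "ty": 25, "tz": 0, "wx": 0, "wy": 0, "wz": 0}
    - {"tx": 0, "ty": 55, "tz": 0, "wx": 0, "wy": 0, "wz": 0}
    - {"tx": 0, "ty": 80, "tz": 0, "wx": 0, "wy": 0, "wz": 0}
    - {"tx": 0, "ty": 90, "tz": 0, "wx": 0, "wy": 0, "wz": 0}
    - {"tx": 0, "ty": 90, "tz": 0, "wx": 0, "wy": 0, "wz": 0}
    - {"tx": 0, "ty": 90, "tz": 0, "wx": 0, "wy": 0, "wz": 0}
    - {"tx": 0, "ty": 90, "tz": 0, "wx": 0, "wy": 0, "wz": 0}
    - {"tx": 0, "ty": 90, "tz": 0, "wx": 0, "wy": 0, "wz": 0}

```text
time: 6.1
eef_pos: [0.6009, 0.0125, 0.4457]
tcp_rot: [0.999, -0.044, -0.0, -0.0]
contact_force: [0.9, 0.8, -7.2]
opening: 0.129
```

```bash
python3 -c "
from h import *
import pickle
from plant import readout
c={n:getcam(n) for n in('side','top')}; pickle.dump(c,open('c2.pkl','wb'))
for i in range(3): print(readout.get_state()['eef_pos'].round(4), readout.get_state()['time']); getcam('top')
print(yawnow())
K1=[0.6085+.0085,0.010+.0976]
print(proj(c['top'],[K1+[.25],K1+[.13]]))
crop(c['top']['img'],180,110,80,80,8,'pics/t5.png')
"
```

```text
[0.601  0.0123 0.4457] 6.2
[0.6009 0.0122 0.4457] 6.25
[0.6009 0.0121 0.4457] 6.3
(np.float64(-5.121248191208456), np.float64(0.004179872002790355))
[[201.75992742 139.53147385]
 [206.04285747 151.35930566]]
```

View pics/t5.png

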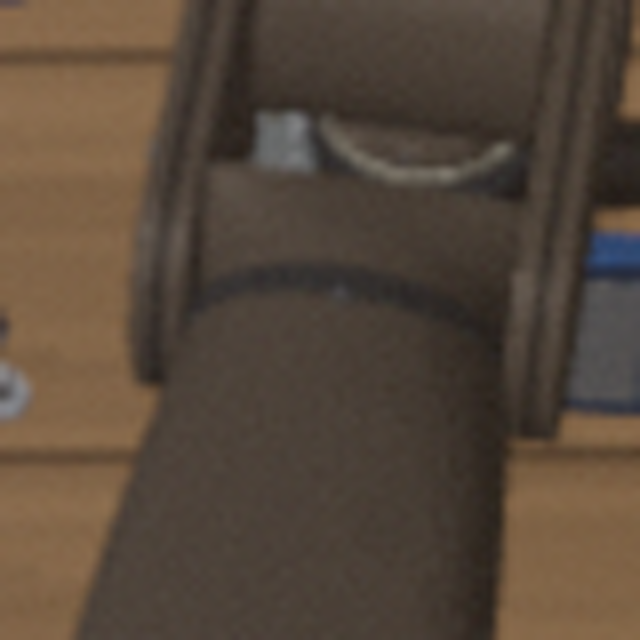

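>>> apply_moves:
  steps:
    - {"tx": 0, "ty": 25, "tz": 0, "wx": 0, "wy": 0, "wz": 0}
    - {"tx": 0, "ty": 55, "tz": 0, "wx": 0, "wy": 0, "wz": 0}
    - {"tx": 0, "ty": 80, "tz": 0, "wx": 0, "wy": 0, "wz": 0}
    - {"tx": 0, "ty": 90, "tz": 0, "wx": 0, "wy": 0, "wz": 0}
    - {"tx": 0, "ty": 90, "tz": 0, "wx": 0, "wy": 0, "wz": 0}
    - {"tx": 0, "ty": 90, "tz": 0, "wx": 0, "wy": 0, "wz": 0}
    - {"tx": 0, "ty": 90, "tz": 0, "wx": 0, "wy": 0, "wz": 0}
    - {"tx": 0, "ty": 90, "tz": 0, "wx": 0, "wy": 0, "wz": 0}

```text
time: 7.15
eef_pos: [0.5929, -0.0771, 0.4457]
tcp_rot: [0.999, -0.044, 0.0, -0.0]
contact_force: [-0.2, 0.6, -5.6]
opening: 0.125
```

```bash
python3 -c "
from h import *
import pickle
from plant import readout
c={n:getcam(n) for n in('side','top')}
s=readout.get_state(); c['st']=s; pickle.dump(c,open('c3.pkl','wb'))
print(s['eef_pos'].round(4),s['time'],yawnow())
crop(c['top']['img'],215,110,80,80,8,'pics/t6.png')
"
```

```text
[ 0.5929 -0.0773  0.4457] 7.25 (np.float64(-5.093326064511477), np.float64(0.008048424590969099))
```

View pics/t6.png

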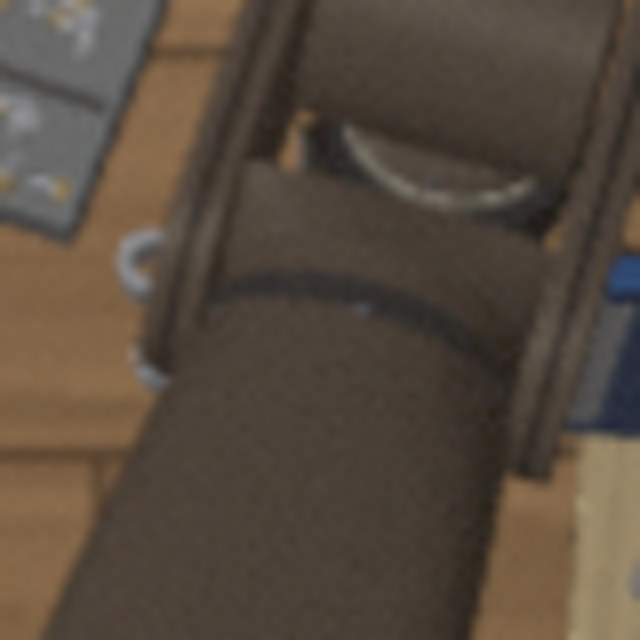

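>>> apply_moves:
  steps:
    - {"tx": 0, "ty": 20, "tz": 0, "wx": 0, "wy": 0, "wz": 0}
    - {"tx": 0, "ty": 40, "tz": 0, "wx": 0, "wy": 0, "wz": 0}
    - {"tx": 0, "ty": 40, "tz": 0, "wx": 0, "wy": 0, "wz": 0}
    - {"tx": 0, "ty": 40, "tz": 0, "wx": 0, "wy": 0, "wz": 0}
    - {"tx": 0, "ty": 40, "tz": 0, "wx": 0, "wy": 0, "wz": 0}
    - {"tx": 0, "ty": 40, "tz": 0, "wx": 0, "wy": 0, "wz": 0}

```text
time: 7.85
eef_pos: [0.5893, -0.1173, 0.4458]
tcp_rot: [0.999, -0.045, -0.0, -0.0]
contact_force: [-0.1, 0.8, -5.4]
opening: 0.13
```

```bash
python3 -c "
from h import *
import pickle
from plant import readout
c={n:getcam(n) for n in('side','top')}
s=readout.get_state(); c['st']=s; pickle.dump(c,open('c4.pkl','wb'))
print(s['eef_pos'].round(4),s['time'],yawnow())
crop(c['top']['img'],235,120,50,50,12,'pics/t7.png')
crop(c['side']['img'],190,80,70,80,8,'pics/s7.png')
"
```

```text
[ 0.5893 -0.1174  0.4457] 7.95 (np.float64(-5.111028626304628), np.float64(0.0059410425527206085))
```

View pics/t7.png

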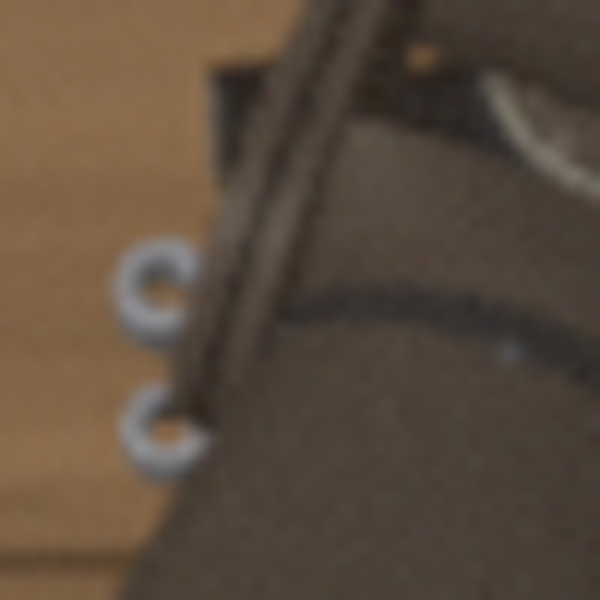

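View pics/s7.png

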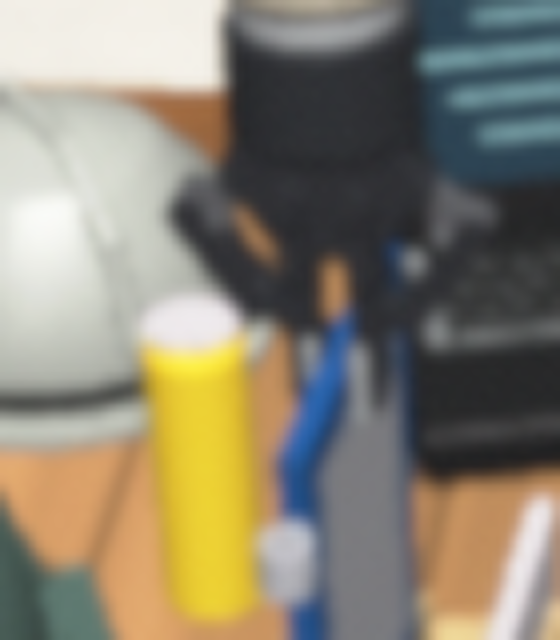

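```bash
cat > kn.py <<'E'
from h import *
import pickle,sys
from scipy.ndimage import map_coordinates
def fitk(cam,ctr,z,a0,a1,rad=11,sign=-1,it=4,ch=2):
    g=cv2.GaussianBlur(cam["img"].astype(float)[:,:,ch],(0,0),0.5)
    p=np.array(ctr,float)
    for _ in range(it):
        P=[]
        for ph in np.radians(np.arange(a0,a1+1,8)):
            rr=np.arange(rad-5,rad+5,.2)/1000
            X=np.c_[p[0]+rr*np.cos(ph),p[1]+rr*np.sin(ph),0*rr+z]
            q=proj(cam,X); v=map_coordinates(g,[q[:,1],q[:,0]],order=3); d=np.gradient(v)*sign
            i=np.argmax(d); P.append((X[i,0],X[i,1],d[i],rr[i]))
        P=np.array(P)
        r=least_squares(lambda t:(np.hypot(P[:,0]-t[0],P[:,1]-t[1])-rad/1000)*1000,p,loss="soft_l1",x_scale=1e-3); p=r.x
    return p,np.sqrt((r.fun**2).mean()),P
if __name__=="__main__":
    for fn in("c4.pkl",):
        c=pickle.load(open(fn,"rb")); t=c["st"]["eef_pos"]
        g0=t[:2]+[.0087,.0976]
        for z in (.2756,.1556):
            for rng in ((-10,120),(-10,180),(20,120)):
                p,e,P=fitk(c["top"],g0,z,*rng); print(z,rng,(p-t[:2]).round(4),e.round(2),P[:,2].round(1).tolist() if rng[1]==180 else "")
E
python3 kn.py
```

```text
0.2756 (-10, 120) [0.0081 0.0972] 0.1 
0.2756 (-10, 180) [0.0082 0.0973] 0.23 [2.9, 2.9, 3.0, 2.9, 2.7, 2.6, 2.8, 2.9, 2.9, 2.9, 2.9, 2.7, 2.5, 2.5, 2.6, 2.8, 2.9, 2.8, 2.5, 2.4, 2.3, 2.3, 2.4, 2.4]
0.2756 (20, 120) [0.0081 0.0972] 0.12 
0.1556 (-10, 120) [0.0084 0.0975] 0.19 
0.1556 (-10, 180) [0.0085 0.0975] 0.18 [0.8, 1.2, 1.7, 2.1, 2.3, 2.2, 2.2, 2.3, 2.2, 2.2, 2.2, 2.4, 2.7, 2.9, 2.9, 2.7, 2.6, 2.6, 2.5, 2.3, 2.0, 1.8, 1.7, 1.7]
0.1556 (20, 120) [0.0084 0.0975] 0.21
```

```bash
python3 -c "
from h import *
pc=np.load('cab.npy'); a=pc[2]
R=np.array([[np.cos(a),-np.sin(a)],[np.sin(a),np.cos(a)]])
P=[R@np.array(v)+pc[:2] for v in ([-.08151,-.09358],[-.08114,-.09379])]
print(P); t=np.mean(P,0)-[.0083,.0973]; print(t)
go((t[0],t[1],0.445),-5.1)
"
```

```text
[array([0.61683266, 0.19902465]), array([0.61716997, 0.19928391])]
[0.60870132 0.10185428]
t 7.95 at [ 0.5893 -0.1174  0.4457] F [-0.72  0.8  -5.53] M [0.04 0.   0.04] op 0.127
{'tx': np.float64(-0.2), 'ty': np.float64(-220.1), 'tz': np.float64(0.8), 'wx': np.float64(-0.0001), 'wy': np.float64(-0.0), 'wz': np.float64(-0.0002)} dist 220.1
```

>>> apply_moves:
  steps:
    - {"tx": 0, "ty": -12, "tz": 0, "wx": 0, "wy": 0, "wz": 0}
    - {"tx": 0, "ty": -36, "tz": 0, "wx": 0, "wy": 0, "wz": 0}
    - {"tx": 0, "ty": -70, "tz": 0, "wx": 0, "wy": 0, "wz": 0}
    - {"tx": 0, "ty": -105, "tz": 0, "wx": 0, "wy": 0, "wz": 0}
    - {"tx": 0, "ty": -140, "tz": 0, "wx": 0, "wy": 0, "wz": 0}
    - {"tx": 0, "ty": -175, "tz": 0, "wx": 0, "wy": 0, "wz": 0}
    - {"tx": 0, "ty": -205, "tz": 0, "wx": 0, "wy": 0, "wz": 0}
    - {"tx": -0.2, "ty": -220, "tz": 0, "wx": 0, "wy": 0, "wz": 0}
    - {"tx": -0.2, "ty": -220, "tz": 0, "wx": 0, "wy": 0, "wz": 0}
    - {"tx": -0.2, "ty": -220, "tz": 0, "wx": 0, "wy": 0, "wz": 0}
    - {"tx": -0.2, "ty": -220, "tz": 0, "wx": 0, "wy": 0, "wz": 0}
    - {"tx": -0.2, "ty": -220, "tz": 0, "wx": 0, "wy": 0, "wz": 0}

```text
time: 9.15
eef_pos: [0.6089, 0.0999, 0.4457]
tcp_rot: [0.999, -0.046, -0.0, 0.0]
contact_force: [-0.0, 0.2, -5.7]
opening: 0.128
```

```bash
python3 -c "
from h import *
go((0.6087,.10185,0.390),-5.1)
"
```

```text
t 9.15 at [0.6089 0.0999 0.4457] F [-0.02  0.19 -5.72] M [-0.03  0.01 -0.01] op 0.128
{'tx': np.float64(-0.4), 'ty': np.float64(-1.9), 'tz': np.float64(55.7), 'wx': np.float64(0.0003), 'wy': np.float64(0.0001), 'wz': np.float64(-0.0028)} dist 55.7
```

>>> apply_moves:
  steps:
    - {"tx": -0.4, "ty": -1.9, "tz": 20, "wx": 0, "wy": 0, "wz": -0.002}
    - {"tx": -0.4, "ty": -1.9, "tz": 40, "wx": 0, "wy": 0, "wz": -0.002}
    - {"tx": -0.4, "ty": -1.9, "tz": 55, "wx": 0, "wy": 0, "wz": -0.002}
    - {"tx": -0.4, "ty": -1.9, "tz": 55, "wx": 0, "wy": 0, "wz": -0.002}
    - {"tx": -0.4, "ty": -1.9, "tz": 55, "wx": 0, "wy": 0, "wz": -0.002}
    - {"tx": -0.4, "ty": -1.9, "tz": 55, "wx": 0, "wy": 0, "wz": -0.002}
    - {"tx": -0.4, "ty": -1.9, "tz": 55, "wx": 0, "wy": 0, "wz": -0.002}

```text
time: 9.85
eef_pos: [0.609, 0.103, 0.3924]
tcp_rot: [0.999, -0.044, 0.001, -0.0]
contact_force: [-0.4, -1.2, -6.4]
opening: 0.125
```

```bash
python3 -c "
from h import *
go((0.6087,.10185,0.390),-5.1)
c=getcam('top'); crop(c['img'],150,100,80,80,8,'pics/t8.png')
c=getcam('side'); crop(c['img'],150,130,100,110,6,'pics/s8.png')
go((0.6087,.10185,0.390),-5.1)
"
```

```text
t 9.85 at [0.609  0.103  0.3924] F [-0.36 -1.16 -6.42] M [-0.06  0.1  -0.  ] op 0.125
{'tx': np.float64(-0.2), 'ty': np.float64(1.2), 'tz': np.float64(2.4), 'wx': np.float64(-0.0003), 'wy': np.float64(-0.0028), 'wz': np.float64(0.0009)} dist 2.7
t 9.95 at [0.6088 0.1032 0.3919] F [ 0.1  -0.25 -5.43] M [-0.04  0.03  0.03] op 0.13
{'tx': np.float64(0.0), 'ty': np.float64(1.3), 'tz': np.float64(1.9), 'wx': np.float64(-0.0002), 'wy': np.float64(-0.0018), 'wz': np.float64(0.0011)} dist 2.3
```

View pics/t8.png

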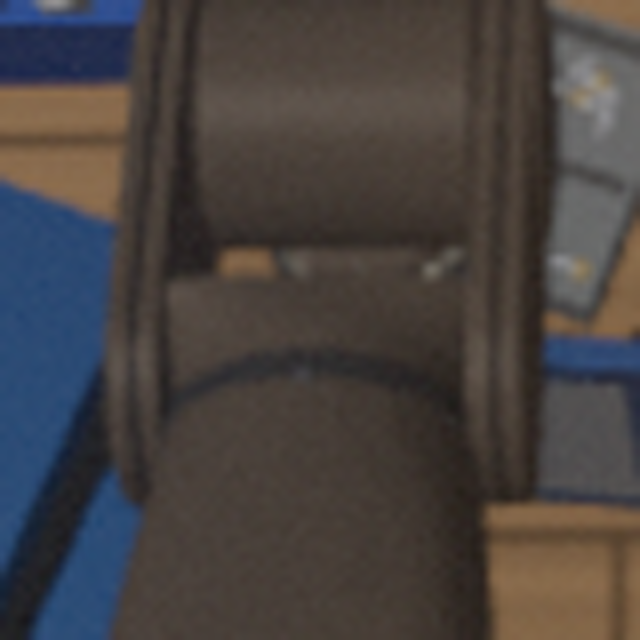

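View pics/s8.png

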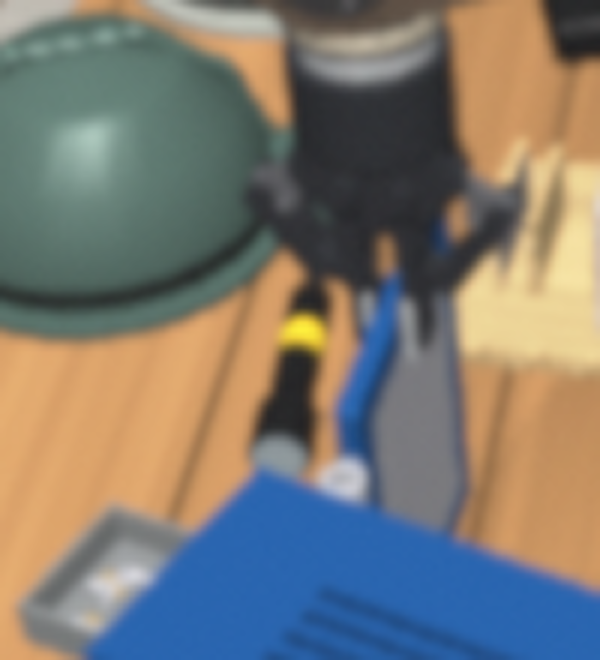

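>>> apply_moves:
  steps:
    - {"tx": 0, "ty": 1.2, "tz": 0, "wx": 0, "wy": 0, "wz": 0}
    - {"tx": 0, "ty": 1.2, "tz": 0, "wx": 0, "wy": 0, "wz": 0}
    - {"tx": 0, "ty": 1.2, "tz": 0, "wx": 0, "wy": 0, "wz": 0}
    - {"tx": 0, "ty": 1.2, "tz": 0, "wx": 0, "wy": 0, "wz": 0}
    - {"tx": 0, "ty": 1.2, "tz": 0, "wx": 0, "wy": 0, "wz": 0}

```text
time: 10.45
eef_pos: [0.6085, 0.102, 0.3907]
tcp_rot: [0.999, -0.044, -0.0, -0.0]
contact_force: [1.1, 0.1, -6.6]
opening: 0.122
```

```bash
python3 -c "
from h import *
go((0.6087,.10185,0.384),-5.1)
"
```

```text
t 10.45 at [0.6085 0.102  0.3907] F [ 1.13  0.14 -6.57] M [-0.02  0.01 -0.04] op 0.122
{'tx': np.float64(0.2), 'ty': np.float64(0.1), 'tz': np.float64(6.7), 'wx': np.float64(-0.0), 'wy': np.float64(0.0001), 'wz': np.float64(0.001)} dist 6.7
```

>>> apply_moves:
  steps:
    - {"tx": 0.1, "ty": 0, "tz": 2, "wx": 0, "wy": 0, "wz": 0}
    - {"tx": 0.1, "ty": 0, "tz": 4, "wx": 0, "wy": 0, "wz": 0}
    - {"tx": 0.1, "ty": 0, "tz": 6, "wx": 0, "wy": 0, "wz": 0}
    - {"tx": 0.1, "ty": 0, "tz": 7, "wx": 0, "wy": 0, "wz": 0}
    - {"tx": 0.1, "ty": 0, "tz": 7, "wx": 0, "wy": 0, "wz": 0}

```text
time: 10.95
eef_pos: [0.6085, 0.1019, 0.3833]
tcp_rot: [0.999, -0.044, -0.0, 0.0]
contact_force: [0.1, -0.9, -5.3]
opening: 0.125
```

>>> apply_moves:
  steps:
    - {"tx": 0, "ty": 0, "tz": 0.7, "wx": 0, "wy": 0, "wz": 0}
    - {"tx": 0, "ty": 0, "tz": 1.4, "wx": 0, "wy": 0, "wz": 0}
    - {"tx": 0, "ty": 0, "tz": 1.4, "wx": 0, "wy": 0, "wz": 0}

```text
time: 11.25
eef_pos: [0.6085, 0.1019, 0.3822]
tcp_rot: [0.999, -0.044, -0.0, -0.0]
contact_force: [-0.1, -0.1, -5.7]
opening: 0.127
```

>>> apply_moves:
  steps:
    - {"tx": 0, "ty": 0, "tz": 0.7, "wx": 0, "wy": 0, "wz": 0}
    - {"tx": 0, "ty": 0, "tz": 1.4, "wx": 0, "wy": 0, "wz": 0}
    - {"tx": 0, "ty": 0, "tz": 1.4, "wx": 0, "wy": 0, "wz": 0}

```text
time: 11.55
eef_pos: [0.6085, 0.1019, 0.3808]
tcp_rot: [0.999, -0.044, -0.0, -0.0]
contact_force: [0.3, -0.3, -6.8]
opening: 0.129
```

>>> apply_moves:
  steps:
    - {"tx": 0, "ty": 0, "tz": 0.7, "wx": 0, "wy": 0, "wz": 0}
    - {"tx": 0, "ty": 0, "tz": 1.4, "wx": 0, "wy": 0, "wz": 0}
    - {"tx": 0, "ty": 0, "tz": 1.4, "wx": 0, "wy": 0, "wz": 0}

```text
time: 11.85
eef_pos: [0.6085, 0.1019, 0.3794]
tcp_rot: [0.999, -0.044, -0.0, -0.0]
contact_force: [0.0, -0.7, -5.1]
opening: 0.125
```

>>> apply_moves:
  steps:
    - {"tx": 0, "ty": 0, "tz": 0.7, "wx": 0, "wy": 0, "wz": 0}
    - {"tx": 0, "ty": 0, "tz": 1.4, "wx": 0, "wy": 0, "wz": 0}
    - {"tx": 0, "ty": 0, "tz": 1.4, "wx": 0, "wy": 0, "wz": 0}

```text
time: 12.15
eef_pos: [0.6086, 0.1019, 0.378]
tcp_rot: [0.999, -0.044, -0.0, -0.0]
contact_force: [0.7, 0.2, -5.9]
opening: 0.126
```

```bash
python3 -c "
from h import *
go((0.6087,.10185,0.384),-5.1)
"
```

```text
t 12.15 at [0.6086 0.1019 0.378 ] F [ 0.68  0.21 -5.89] M [ 0.03  0.03 -0.03] op 0.126
{'tx': np.float64(0.2), 'ty': np.float64(0.0), 'tz': np.float64(-6.0), 'wx': np.float64(-0.0001), 'wy': np.float64(0.0002), 'wz': np.float64(0.0009)} dist 6.0
```

>>> apply_moves:
  steps:
    - {"tx": 0, "ty": 0, "tz": 1, "wx": 0, "wy": 0, "wz": 0}
    - {"tx": 0, "ty": 0, "tz": 2, "wx": 0, "wy": 0, "wz": 0}
    - {"tx": 0, "ty": 0, "tz": 3, "wx": 0, "wy": 0, "wz": 0}
    - {"tx": 0, "ty": 0, "tz": 3, "wx": 0, "wy": 0, "wz": 0}

```text
time: 12.55
eef_pos: [0.6085, 0.1019, 0.3749]
tcp_rot: [0.999, -0.044, -0.0, -0.0]
contact_force: [0.7, 0.8, -5.9]
opening: 0.123
```

>>> apply_moves:
  steps:
    - {"tx": 0, "ty": 0, "tz": 1, "wx": 0, "wy": 0, "wz": 0}
    - {"tx": 0, "ty": 0, "tz": 2, "wx": 0, "wy": 0, "wz": 0}
    - {"tx": 0, "ty": 0, "tz": 3, "wx": 0, "wy": 0, "wz": 0}
    - {"tx": 0, "ty": 0, "tz": 3, "wx": 0, "wy": 0, "wz": 0}

```text
time: 12.95
eef_pos: [0.6085, 0.1019, 0.3719]
tcp_rot: [0.999, -0.044, -0.0, -0.0]
contact_force: [0.6, -0.2, -6.0]
opening: 0.126
```

>>> apply_moves:
  steps:
    - {"tx": 0, "ty": 0, "tz": 1, "wx": 0, "wy": 0, "wz": 0}
    - {"tx": 0, "ty": 0, "tz": 2, "wx": 0, "wy": 0, "wz": 0}
    - {"tx": 0, "ty": 0, "tz": 3, "wx": 0, "wy": 0, "wz": 0}
    - {"tx": 0, "ty": 0, "tz": 3, "wx": 0, "wy": 0, "wz": 0}

```text
time: 13.35
eef_pos: [0.6085, 0.1019, 0.3689]
tcp_rot: [0.999, -0.044, -0.0, -0.0]
contact_force: [0.4, 0.4, -5.4]
opening: 0.127
```

>>> apply_moves:
  steps:
    - {"tx": 0, "ty": 0, "tz": 1, "wx": 0, "wy": 0, "wz": 0}
    - {"tx": 0, "ty": 0, "tz": 2, "wx": 0, "wy": 0, "wz": 0}
    - {"tx": 0, "ty": 0, "tz": 3, "wx": 0, "wy": 0, "wz": 0}
    - {"tx": 0, "ty": 0, "tz": 3, "wx": 0, "wy": 0, "wz": 0}

```text
time: 13.75
eef_pos: [0.6085, 0.1019, 0.3658]
tcp_rot: [0.999, -0.044, -0.0, -0.0]
contact_force: [-0.1, 0.8, -6.1]
opening: 0.129
```

>>> apply_moves:
  steps:
    - {"tx": 0, "ty": 0, "tz": 1, "wx": 0, "wy": 0, "wz": 0}
    - {"tx": 0, "ty": 0, "tz": 2, "wx": 0, "wy": 0, "wz": 0}
    - {"tx": 0, "ty": 0, "tz": 3, "wx": 0, "wy": 0, "wz": 0}
    - {"tx": 0, "ty": 0, "tz": 4, "wx": 0, "wy": 0, "wz": 0}
    - {"tx": 0, "ty": 0, "tz": 4, "wx": 0, "wy": 0, "wz": 0}

```text
time: 14.25
eef_pos: [0.6085, 0.1019, 0.3619]
tcp_rot: [0.999, -0.044, -0.0, -0.0]
contact_force: [0.4, 0.7, -6.6]
opening: 0.133
```

>>> apply_moves:
  steps:
    - {"tx": 0, "ty": 0, "tz": 0.7, "wx": 0, "wy": 0, "wz": 0}
    - {"tx": 0, "ty": 0, "tz": 1.4, "wx": 0, "wy": 0, "wz": 0}
    - {"tx": 0, "ty": 0, "tz": 1.4, "wx": 0, "wy": 0, "wz": 0}

```text
time: 14.55
eef_pos: [0.6086, 0.1019, 0.3606]
tcp_rot: [0.999, -0.044, -0.0, -0.0]
contact_force: [0.6, 0.9, -6.3]
opening: 0.126
```

>>> apply_moves:
  steps:
    - {"tx": 0, "ty": 0, "tz": 0.7, "wx": 0, "wy": 0, "wz": 0}
    - {"tx": 0, "ty": 0, "tz": 1.4, "wx": 0, "wy": 0, "wz": 0}
    - {"tx": 0, "ty": 0, "tz": 1.4, "wx": 0, "wy": 0, "wz": 0}

```text
time: 14.85
eef_pos: [0.6085, 0.1019, 0.3592]
tcp_rot: [0.999, -0.044, -0.0, -0.0]
contact_force: [0.2, 0.4, -5.5]
opening: 0.129
```

>>> apply_moves:
  steps:
    - {"tx": 0, "ty": 0, "tz": 0.7, "wx": 0, "wy": 0, "wz": 0}
    - {"tx": 0, "ty": 0, "tz": 1.4, "wx": 0, "wy": 0, "wz": 0}
    - {"tx": 0, "ty": 0, "tz": 1.4, "wx": 0, "wy": 0, "wz": 0}

```text
time: 15.15
eef_pos: [0.6086, 0.1019, 0.358]
tcp_rot: [0.999, -0.044, 0.0, -0.0]
contact_force: [0.0, 0.2, -5.5]
opening: 0.128
```

>>> apply_moves:
  steps:
    - {"tx": 0, "ty": 0, "tz": 0.6, "wx": 0, "wy": 0, "wz": 0}
    - {"tx": 0, "ty": 0, "tz": 1, "wx": 0, "wy": 0, "wz": 0}
    - {"tx": 0, "ty": 0, "tz": 1, "wx": 0, "wy": 0, "wz": 0}

```text
time: 15.45
eef_pos: [0.6087, 0.1019, 0.3578]
tcp_rot: [0.999, -0.044, 0.0, 0.0]
contact_force: [-1.7, 0.1, -1.9]
opening: 0.126
```

>>> apply_moves:
  steps:
    - {"tx": 0, "ty": 0, "tz": 0.6, "wx": 0, "wy": 0, "wz": 0}
    - {"tx": 0, "ty": 0, "tz": 1, "wx": 0, "wy": 0, "wz": 0}
    - {"tx": 0, "ty": 0, "tz": 1, "wx": 0, "wy": 0, "wz": 0}

```text
time: 15.75
eef_pos: [0.6088, 0.1018, 0.3575]
tcp_rot: [0.999, -0.044, 0.001, 0.0]
contact_force: [-2.9, -2.0, 6.2]
opening: 0.128
```

```bash
python3 -c "
from h import *
go((0.6087,.10185,0.384),-5.1)
c=getcam('side'); crop(c['img'],150,130,100,110,6,'pics/s9.png')
go((0.6087,.10185,0.384),-5.1)
"
```

```text
t 15.75 at [0.6088 0.1018 0.3575] F [-2.89 -1.99  6.2 ] M [0.24 0.61 0.28] op 0.128
{'tx': np.float64(-0.1), 'ty': np.float64(-0.0), 'tz': np.float64(-26.5), 'wx': np.float64(0.0001), 'wy': np.float64(-0.0016), 'wz': np.float64(0.0014)} dist 26.5
t 15.8 at [0.6088 0.1018 0.3575] F [-2.69 -1.14  6.32] M [0.17 0.62 0.32] op 0.129
{'tx': np.float64(-0.1), 'ty': np.float64(-0.0), 'tz': np.float64(-26.5), 'wx': np.float64(0.0001), 'wy': np.float64(-0.0017), 'wz': np.float64(0.0014)} dist 26.5
```

View pics/s9.png

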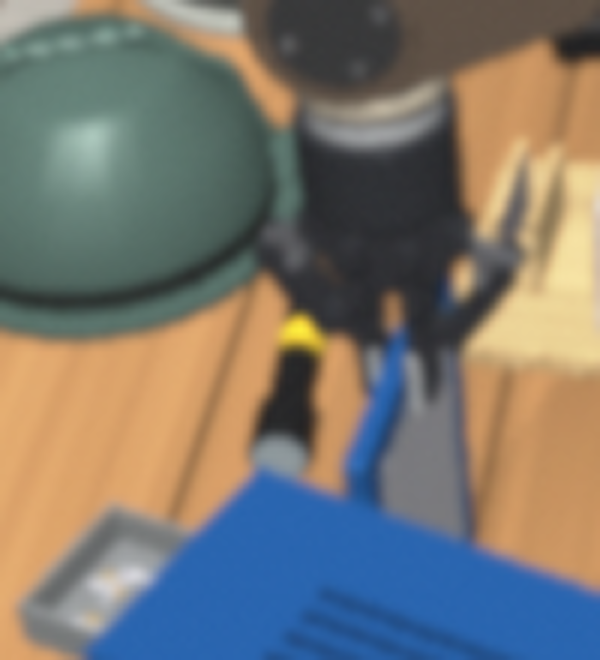

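>>> apply_moves:
  steps:
    - {"tx": 0, "ty": 0, "tz": -1.2, "wx": 0, "wy": 0, "wz": 0}
    - {"tx": 0, "ty": 0, "tz": -1.2, "wx": 0, "wy": 0, "wz": 0}
    - {"tx": 0, "ty": 0, "tz": -1.2, "wx": 0, "wy": 0, "wz": 0}

```text
time: 16.1
eef_pos: [0.6087, 0.1018, 0.3575]
tcp_rot: [0.999, -0.044, 0.0, 0.0]
contact_force: [-0.6, -1.5, 3.0]
opening: 0.13
```

>>> apply_moves:
  steps:
    - {"tx": 0, "ty": 0, "tz": 0, "wx": 0, "wy": 0, "wz": 0}
    - {"tx": 0, "ty": 0, "tz": 0, "wx": 0, "wy": 0, "wz": 0}
    - {"tx": 0, "ty": 0, "tz": 0, "wx": 0, "wy": 0, "wz": 0}
    - {"tx": 0, "ty": 0, "tz": 0, "wx": 0, "wy": 0, "wz": 0}
    - {"tx": 0, "ty": 0, "tz": 0, "wx": 0, "wy": 0, "wz": 0}
    - {"tx": 0, "ty": 0, "tz": 0, "wx": 0, "wy": 0, "wz": 0}
  hand: 0.6

```text
time: 16.7
eef_pos: [0.6086, 0.102, 0.3571]
tcp_rot: [0.999, -0.044, 0.0, 0.0]
contact_force: [-0.3, 0.2, -0.2]
opening: 0.601
```

```bash
python3 -c "
from h import *
c=getcam('side'); crop(c['img'],150,130,100,110,6,'pics/s10.png')
c=getcam('top'); crop(c['img'],80,80,160,130,5,'pics/t10.png')
go((0.6087,.10185,0.384),-5.1)
"
```

```text
t 16.8 at [0.6086 0.1019 0.3571] F [ 0.77 -0.71  0.29] M [ 0.03  0.04 -0.02] op 0.598
{'tx': np.float64(0.1), 'ty': np.float64(0.1), 'tz': np.float64(-26.9), 'wx': np.float64(-0.0), 'wy': np.float64(-0.0001), 'wz': np.float64(0.001)} dist 26.9
```

View pics/s10.png

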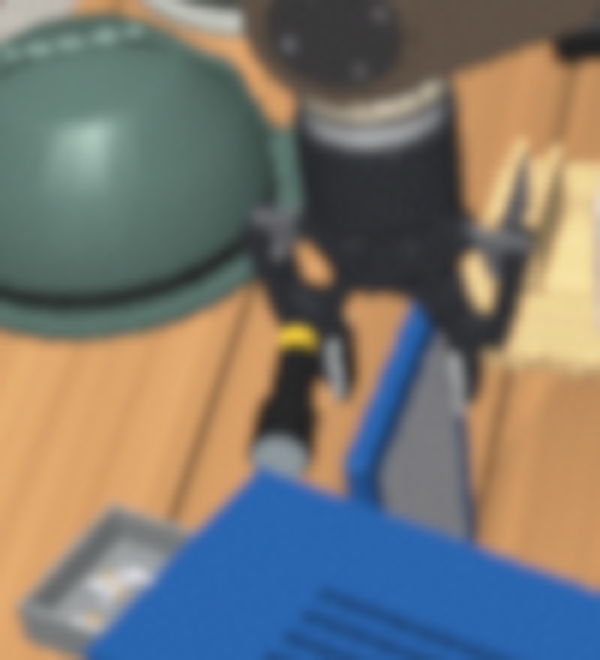

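View pics/t10.png

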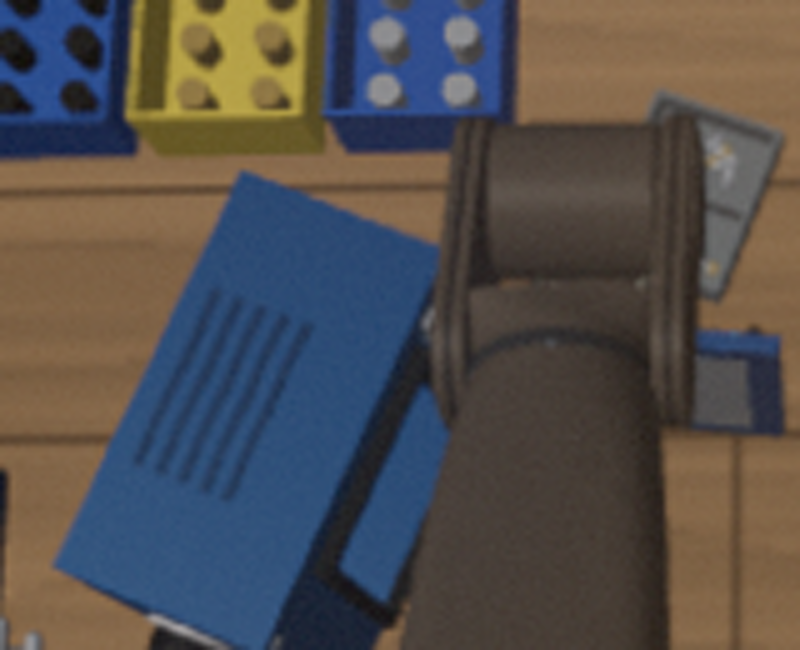

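```bash
cat > sw.py <<'E'
from h import *
from plant import readout
PIN=np.array([.6169,.1992])
def pose(phi,r,d,z):
    a=np.radians(phi); u=np.array([np.cos(a),np.sin(a)]); n=np.array([-u[1],u[0]])
    p=PIN+r*u+d*n; x=np.r_[n,0]; zz=np.array([0,0,-1.]); y=np.cross(zz,x)
    return np.r_[p,z],np.c_[x,y,zz]
def rows(L):
    s=readout.get_state(); p0=s["eef_pos"]; R0=Ro.from_quat(s["tcp_rot"])
    print("t",s["time"],"at",p0.round(4),"F",s["contact_force"].round(1))
    out=[]
    for l in L:
        p,R=pose(*l); t=R0.inv().apply(p-p0)*1000; w=(R0.inv()*Ro.from_matrix(R)).as_rotvec()
        t=t.round(1);w=w.round(3)
        out.append('{"tx": %g, "ty": %g, "tz": %g, "wx": 0, "wy": 0, "wz": %g}'%(t[0],t[1],t[2],w[2]))
        if max(abs(w[:2]))>.01: print("tilt",w)
    print("["+", ".join(out)+"]")
E
python3 -c "
from sw import *
rows([(264.9,.098,0,.41),(264.9,.15,.045,.41),(264.9,.15,.045,.343)])"
```

```text
t 16.8 at [0.6086 0.1019 0.3571] F [ 0.8 -0.7  0.3]
[{"tx": -0.4, "ty": 0.4, "tz": -52.9, "wx": 0, "wy": 0, "wz": 0.001}, {"tx": 44.6, "ty": 52.4, "tz": -52.9, "wx": 0, "wy": 0, "wz": 0.001}, {"tx": 44.6, "ty": 52.4, "tz": 14.1, "wx": 0, "wy": 0, "wz": 0.001}]
```

>>> apply_moves:
  steps:
    - {"tx": 0, "ty": 0, "tz": -20, "wx": 0, "wy": 0, "wz": 0}
    - {"tx": 0, "ty": 0, "tz": -53, "wx": 0, "wy": 0, "wz": 0}
    - {"tx": 0, "ty": 0, "tz": -58, "wx": 0, "wy": 0, "wz": 0}
    - {"tx": 0, "ty": 0, "tz": -58, "wx": 0, "wy": 0, "wz": 0}

```text
time: 17.2
eef_pos: [0.6088, 0.1019, 0.417]
tcp_rot: [0.999, -0.044, 0.002, -0.0]
contact_force: [-0.2, 1.2, 0.5]
opening: 0.598
```

>>> apply_moves:
  steps:
    - {"tx": 20, "ty": 22, "tz": 0, "wx": 0, "wy": 0, "wz": 0}
    - {"tx": 45, "ty": 52, "tz": 0, "wx": 0, "wy": 0, "wz": 0}
    - {"tx": 45, "ty": 52, "tz": 0, "wx": 0, "wy": 0, "wz": 0}
    - {"tx": 45, "ty": 52, "tz": 0, "wx": 0, "wy": 0, "wz": 0}
    - {"tx": 45, "ty": 52, "tz": 30, "wx": 0, "wy": 0, "wz": 0}
    - {"tx": 45, "ty": 52, "tz": 72, "wx": 0, "wy": 0, "wz": 0}
    - {"tx": 45, "ty": 52, "tz": 72, "wx": 0, "wy": 0, "wz": 0}
    - {"tx": 45, "ty": 52, "tz": 72, "wx": 0, "wy": 0, "wz": 0}
  hand: 0
  force: 60

```text
time: 18.0
eef_pos: [0.6482, 0.047, 0.342]
tcp_rot: [0.999, -0.044, -0.002, -0.0]
contact_force: [0.3, -0.0, 0.3]
opening: 0.003
```

```bash
python3 -c "
from sw import *
import pickle
c={n:getcam(n) for n in('side','top')}; pickle.dump(c,open('c5.pkl','wb'))
crop(c['side']['img'],150,130,100,110,6,'pics/s11.png')
crop(c['top']['img'],80,80,160,130,5,'pics/t11.png')
rows([(264.9,.15,d,.343) for d in(.035,.03,.027,.024,.022,.02)])"
```

```text
t 18.1 at [0.6492 0.0467 0.3455] F [-0.5 -0.1  0.4]
[{"tx": -10.8, "ty": 0.9, "tz": 2.4, "wx": 0, "wy": 0, "wz": 0.002}, {"tx": -15.8, "ty": 0.9, "tz": 2.4, "wx": 0, "wy": 0, "wz": 0.002}, {"tx": -18.8, "ty": 0.9, "tz": 2.4, "wx": 0, "wy": 0, "wz": 0.002}, {"tx": -21.8, "ty": 0.9, "tz": 2.4, "wx": 0, "wy": 0, "wz": 0.002}, {"tx": -23.8, "ty": 0.9, "tz": 2.4, "wx": 0, "wy": 0, "wz": 0.002}, {"tx": -25.8, "ty": 0.9, "tz": 2.4, "wx": 0, "wy": 0, "wz": 0.002}]
```

View pics/s11.png

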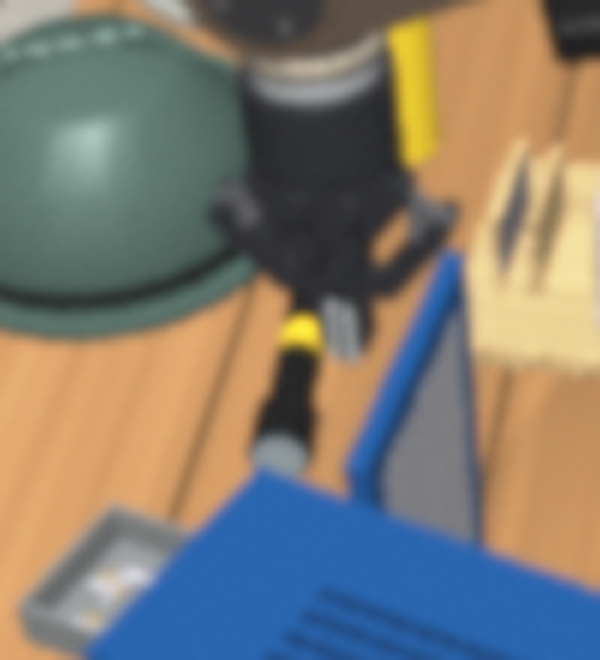

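View pics/t11.png

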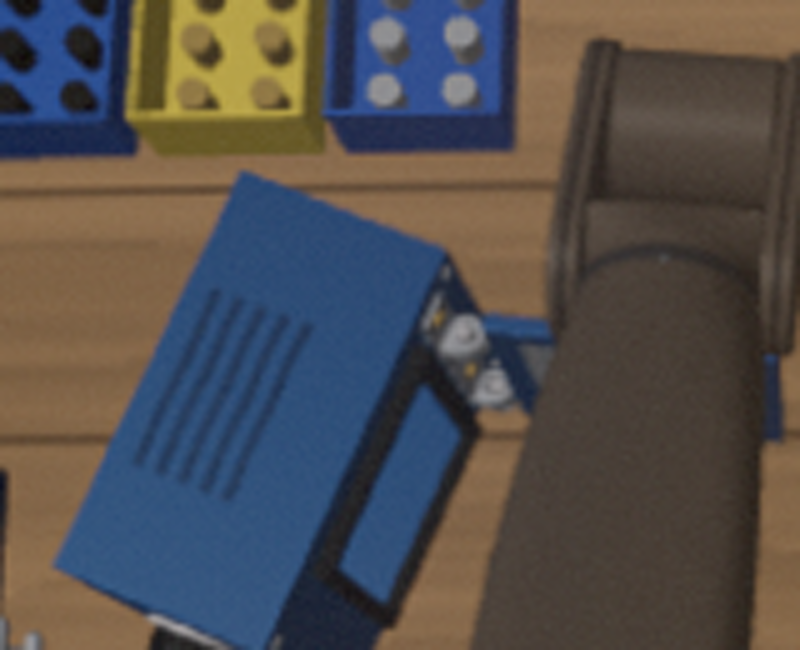

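```bash
cat > sw2.py <<'E'
from sw import *
def pose(phi,r,ex,z):
    a=np.radians(phi); u=np.array([np.cos(a),np.sin(a)]); n=np.array([-u[1],u[0]])
    yaw=np.radians(-5-18*(265-phi)/108)
    da=yaw-(a+np.pi/2); d=.006+.014*abs(np.cos(da))+.011*abs(np.sin(da))+ex
    p=PIN+r*u+d*n; x=np.array([np.cos(yaw),np.sin(yaw),0]); zz=np.array([0,0,-1.]); y=np.cross(zz,x)
    return np.r_[p,z],np.c_[x,y,zz]
import sw; sw.pose=pose
E
python3 -c "
from sw2 import *
rows([(265,.15,.010,.356),(265,.15,.005,.356)]+[(p,.15,0,.356) for p in (264,262,259,256,253,250,247,244,241)])"
```

```text
t 18.1 at [0.6492 0.0467 0.3455] F [-0.5 -0.1  0.4]
[{"tx": -15.5, "ty": 0.9, "tz": -10.6, "wx": 0, "wy": 0, "wz": -0}, {"tx": -20.5, "ty": 0.9, "tz": -10.6, "wx": 0, "wy": 0, "wz": -0}, {"tx": -27.9, "ty": 1.2, "tz": -10.6, "wx": 0, "wy": 0, "wz": 0.003}, {"tx": -32.9, "ty": 1.7, "tz": -10.6, "wx": 0, "wy": 0, "wz": 0.009}, {"tx": -40.4, "ty": 2.2, "tz": -10.7, "wx": 0, "wy": 0, "wz": 0.017}, {"tx": -47.9, "ty": 2.4, "tz": -10.7, "wx": 0, "wy": 0, "wz": 0.026}, {"tx": -55.4, "ty": 2.1, "tz": -10.7, "wx": 0, "wy": 0, "wz": 0.035}, {"tx": -63, "ty": 1.5, "tz": -10.7, "wx": 0, "wy": 0, "wz": 0.044}, {"tx": -70.5, "ty": 0.4, "tz": -10.7, "wx": 0, "wy": 0, "wz": 0.052}, {"tx": -78.1, "ty": -1, "tz": -10.8, "wx": 0, "wy": 0, "wz": 0.061}, {"tx": -85.5, "ty": -2.8, "tz": -10.8, "wx": 0, "wy": 0, "wz": 0.07}]
```

>>> apply_moves:
  steps:
    - {"tx": -10, "ty": 0.9, "tz": -10.6, "wx": 0, "wy": 0, "wz": 0}
    - {"tx": -15.5, "ty": 0.9, "tz": -10.6, "wx": 0, "wy": 0, "wz": 0}
    - {"tx": -20.5, "ty": 0.9, "tz": -10.6, "wx": 0, "wy": 0, "wz": 0}
    - {"tx": -24.5, "ty": 1, "tz": -10.6, "wx": 0, "wy": 0, "wz": 0}
    - {"tx": -28, "ty": 1.2, "tz": -10.6, "wx": 0, "wy": 0, "wz": 0.003}
    - {"tx": -33, "ty": 1.7, "tz": -10.6, "wx": 0, "wy": 0, "wz": 0.009}
    - {"tx": -40, "ty": 2.2, "tz": -10.7, "wx": 0, "wy": 0, "wz": 0.017}
    - {"tx": -48, "ty": 2.4, "tz": -10.7, "wx": 0, "wy": 0, "wz": 0.026}
    - {"tx": -55, "ty": 2.1, "tz": -10.7, "wx": 0, "wy": 0, "wz": 0.035}
    - {"tx": -63, "ty": 1.5, "tz": -10.7, "wx": 0, "wy": 0, "wz": 0.044}

```text
time: 19.1
eef_pos: [0.5853, 0.0503, 0.3538]
tcp_rot: [0.998, -0.066, -0.0, -0.0]
contact_force: [0.6, 0.1, 0.1]
opening: -0.002
```

```bash
python3 -c "
from sw2 import *
c={n:getcam(n) for n in('side','top')}
crop(c['side']['img'],150,130,120,110,5,'pics/s12.png')
crop(c['top']['img'],80,80,160,130,5,'pics/t12.png')
rows([(p,.15,0,.356) for p in (248,244,240,236,232,228,224,220,216,212,208,204)])"
```

```text
t 19.2 at [0.585  0.0505 0.3537] F [ 0.5 -0.3  0.4]
[{"tx": -3.8, "ty": -0.8, "tz": -2.3, "wx": 0, "wy": 0, "wz": 0.005}, {"tx": -13.9, "ty": -2.2, "tz": -2.3, "wx": 0, "wy": 0, "wz": 0.016}, {"tx": -23.9, "ty": -4.2, "tz": -2.3, "wx": 0, "wy": 0, "wz": 0.028}, {"tx": -33.9, "ty": -7, "tz": -2.3, "wx": 0, "wy": 0, "wz": 0.04}, {"tx": -43.6, "ty": -10.4, "tz": -2.3, "wx": 0, "wy": 0, "wz": 0.051}, {"tx": -53.2, "ty": -14.6, "tz": -2.2, "wx": 0, "wy": 0, "wz": 0.063}, {"tx": -62.6, "ty": -19.4, "tz": -2.2, "wx": 0, "wy": 0, "wz": 0.075}, {"tx": -71.6, "ty": -24.9, "tz": -2.2, "wx": 0, "wy": 0, "wz": 0.086}, {"tx": -80.2, "ty": -31, "tz": -2.2, "wx": 0, "wy": 0, "wz": 0.098}, {"tx": -88.5, "ty": -37.8, "tz": -2.2, "wx": 0, "wy": 0, "wz": 0.109}, {"tx": -96.2, "ty": -45.2, "tz": -2.2, "wx": 0, "wy": 0, "wz": 0.121}, {"tx": -103.5, "ty": -53.2, "tz": -2.2, "wx": 0, "wy": 0, "wz": 0.133}]
```

View pics/s12.png

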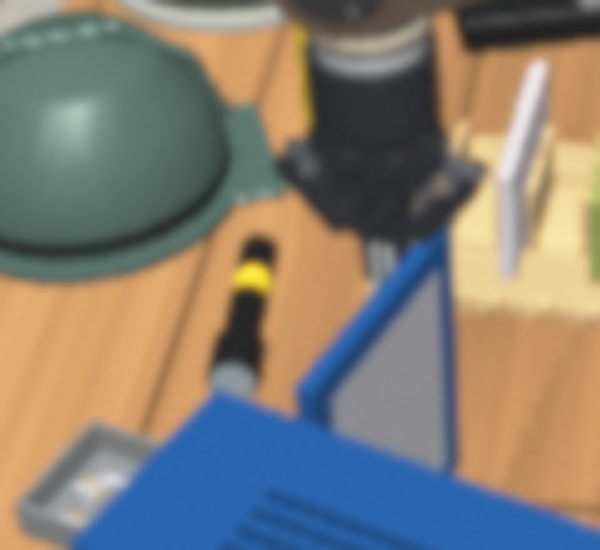

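View pics/t12.png

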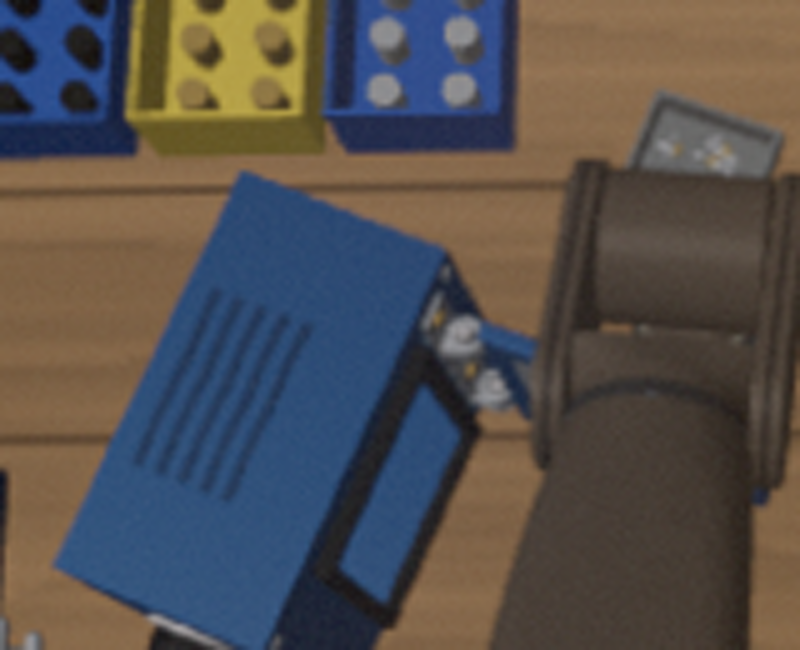

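The door is turning, with its top edge from (305,400) to (445,240) in the side crop, and almost no force. Continuing the arc.

>>> apply_moves:
  steps:
    - {"tx": -4, "ty": -0.8, "tz": -2.3, "wx": 0, "wy": 0, "wz": 0.005}
    - {"tx": -14, "ty": -2.2, "tz": -2.3, "wx": 0, "wy": 0, "wz": 0.016}
    - {"tx": -24, "ty": -4.2, "tz": -2.3, "wx": 0, "wy": 0, "wz": 0.028}
    - {"tx": -34, "ty": -7, "tz": -2.3, "wx": 0, "wy": 0, "wz": 0.04}
    - {"tx": -43.5, "ty": -10.4, "tz": -2.3, "wx": 0, "wy": 0, "wz": 0.051}
    - {"tx": -53, "ty": -14.6, "tz": -2.2, "wx": 0, "wy": 0, "wz": 0.063}
    - {"tx": -62.5, "ty": -19.4, "tz": -2.2, "wx": 0, "wy": 0, "wz": 0.075}
    - {"tx": -71.5, "ty": -25, "tz": -2.2, "wx": 0, "wy": 0, "wz": 0.086}
    - {"tx": -80, "ty": -31, "tz": -2.2, "wx": 0, "wy": 0, "wz": 0.098}
    - {"tx": -88.5, "ty": -38, "tz": -2.2, "wx": 0, "wy": 0, "wz": 0.109}

```text
time: 20.2
eef_pos: [0.5026, 0.1001, 0.3561]
tcp_rot: [0.993, -0.121, 0.0, -0.0]
contact_force: [-1.0, 0.1, 0.5]
opening: 0.002
```

```bash
python3 -c "
from sw2 import *
c={n:getcam(n) for n in('side','top')}
crop(c['side']['img'],150,130,140,130,5,'pics/s13.png')
crop(c['top']['img'],80,80,160,130,5,'pics/t13.png')
rows([(p,.15,0,.356) for p in (210,207,204,201,198,195,192,189,186,183,180,177)])"
```

```text
t 20.3 at [0.5023 0.1006 0.3559] F [ 0.2  0.7 -0.1]
[{"tx": -4.1, "ty": -2.2, "tz": -0.1, "wx": 0, "wy": 0, "wz": 0.007}, {"tx": -10.4, "ty": -7.3, "tz": -0.1, "wx": 0, "wy": 0, "wz": 0.016}, {"tx": -16.4, "ty": -12.7, "tz": -0.1, "wx": 0, "wy": 0, "wz": 0.025}, {"tx": -22.1, "ty": -18.5, "tz": -0.1, "wx": 0, "wy": 0, "wz": 0.033}, {"tx": -27.6, "ty": -24.6, "tz": -0.1, "wx": 0, "wy": 0, "wz": 0.042}, {"tx": -32.7, "ty": -31, "tz": -0.1, "wx": 0, "wy": 0, "wz": 0.051}, {"tx": -37.5, "ty": -37.7, "tz": -0.1, "wx": 0, "wy": 0, "wz": 0.06}, {"tx": -41.9, "ty": -44.7, "tz": -0.1, "wx": 0, "wy": 0, "wz": 0.068}, {"tx": -45.9, "ty": -51.9, "tz": -0.1, "wx": 0, "wy": 0, "wz": 0.077}, {"tx": -49.6, "ty": -59.3, "tz": -0.1, "wx": 0, "wy": 0, "wz": 0.086}, {"tx": -52.8, "ty": -67, "tz": -0.1, "wx": 0, "wy": 0, "wz": 0.095}, {"tx": -55.6, "ty": -74.9, "tz": -0.1, "wx": 0, "wy": 0, "wz": 0.103}]
```

View pics/s13.png

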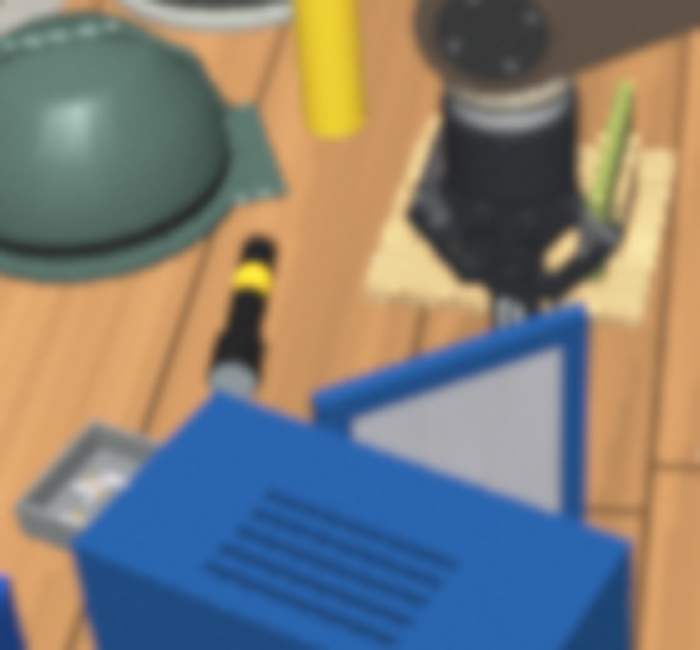

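View pics/t13.png

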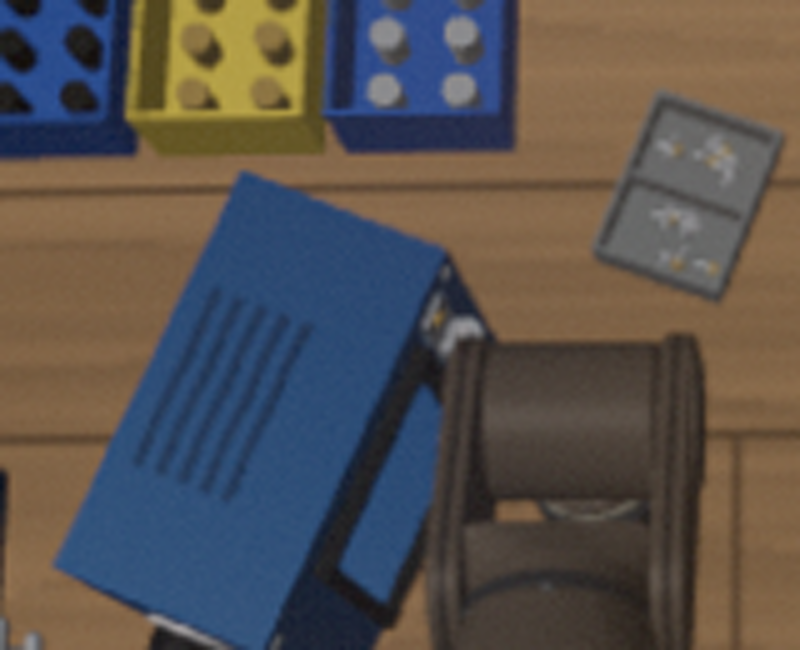

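>>> apply_moves:
  steps:
    - {"tx": -4, "ty": -2.2, "tz": 0, "wx": 0, "wy": 0, "wz": 0.007}
    - {"tx": -10.4, "ty": -7.3, "tz": 0, "wx": 0, "wy": 0, "wz": 0.016}
    - {"tx": -16.4, "ty": -12.7, "tz": 0, "wx": 0, "wy": 0, "wz": 0.025}
    - {"tx": -22, "ty": -18.5, "tz": 0, "wx": 0, "wy": 0, "wz": 0.033}
    - {"tx": -27.5, "ty": -24.5, "tz": 0, "wx": 0, "wy": 0, "wz": 0.042}
    - {"tx": -32.5, "ty": -31, "tz": 0, "wx": 0, "wy": 0, "wz": 0.051}
    - {"tx": -37.5, "ty": -37.5, "tz": 0, "wx": 0, "wy": 0, "wz": 0.06}
    - {"tx": -42, "ty": -44.5, "tz": 0, "wx": 0, "wy": 0, "wz": 0.068}
    - {"tx": -46, "ty": -52, "tz": 0, "wx": 0, "wy": 0, "wz": 0.077}
    - {"tx": -48, "ty": -56, "tz": 0, "wx": 0, "wy": 0, "wz": 0.08}
    - {"tx": -49.6, "ty": -59.3, "tz": 0, "wx": 0, "wy": 0, "wz": 0.086}

```text
time: 21.4
eef_pos: [0.4691, 0.1695, 0.356]
tcp_rot: [0.987, -0.163, -0.0, 0.0]
contact_force: [0.3, -1.0, -0.1]
opening: -0.001
```

```bash
python3 -c "
from sw2 import *
c={n:getcam(n) for n in('side','top')}
crop(c['side']['img'],150,130,140,130,5,'pics/s14.png')
crop(c['top']['img'],80,80,160,130,5,'pics/t14.png')
rows([(p,.15,0,.356) for p in (182,180.5,179,177.5,176,174.5,173,171.5,170,168.5,167,165.5)])"
```

```text
t 21.5 at [0.4691 0.1694 0.356 ] F [ 0.1 -0.7  0.9]
[{"tx": -2.4, "ty": -2.7, "tz": -0, "wx": 0, "wy": 0, "wz": 0.002}, {"tx": -4.3, "ty": -6.4, "tz": -0, "wx": 0, "wy": 0, "wz": 0.006}, {"tx": -6.1, "ty": -10.2, "tz": -0, "wx": 0, "wy": 0, "wz": 0.011}, {"tx": -7.9, "ty": -14, "tz": -0, "wx": 0, "wy": 0, "wz": 0.015}, {"tx": -9.5, "ty": -17.9, "tz": -0, "wx": 0, "wy": 0, "wz": 0.02}, {"tx": -11, "ty": -21.8, "tz": -0, "wx": 0, "wy": 0, "wz": 0.024}, {"tx": -12.4, "ty": -25.7, "tz": -0, "wx": 0, "wy": 0, "wz": 0.028}, {"tx": -13.7, "ty": -29.7, "tz": -0, "wx": 0, "wy": 0, "wz": 0.033}, {"tx": -14.9, "ty": -33.8, "tz": -0, "wx": 0, "wy": 0, "wz": 0.037}, {"tx": -16, "ty": -37.8, "tz": -0, "wx": 0, "wy": 0, "wz": 0.041}, {"tx": -17, "ty": -41.9, "tz": -0, "wx": 0, "wy": 0, "wz": 0.046}, {"tx": -17.8, "ty": -46.1, "tz": -0, "wx": 0, "wy": 0, "wz": 0.05}]
```

View pics/s14.png

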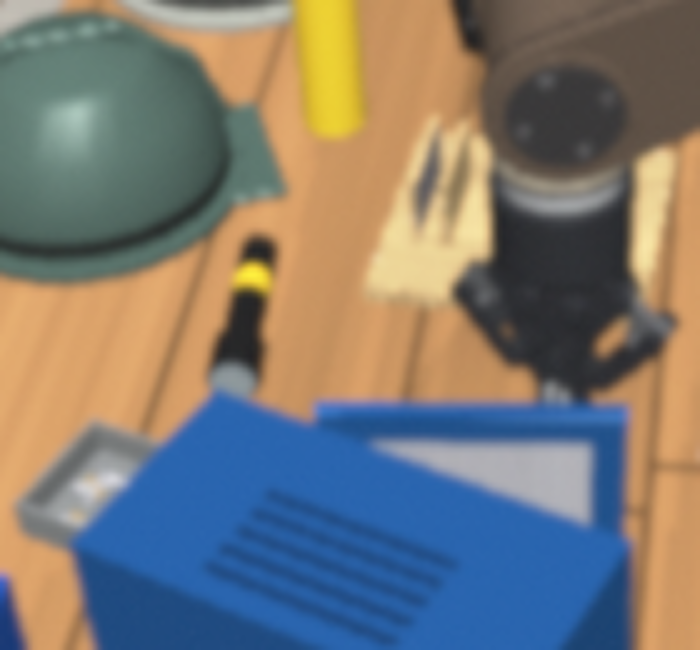

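View pics/t14.png

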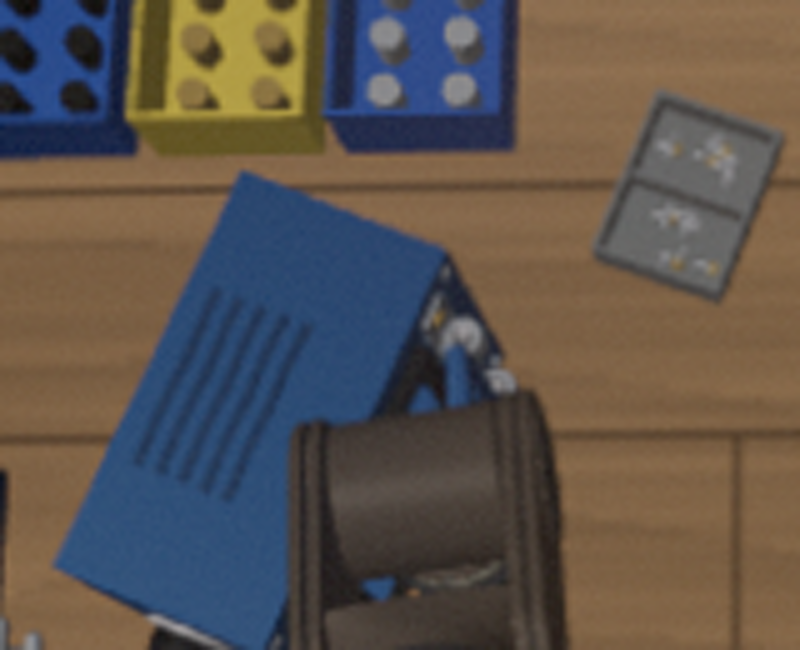

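>>> apply_moves:
  steps:
    - {"tx": -2.4, "ty": -2.7, "tz": 0, "wx": 0, "wy": 0, "wz": 0.002}
    - {"tx": -4.3, "ty": -6.4, "tz": 0, "wx": 0, "wy": 0, "wz": 0.006}
    - {"tx": -6.1, "ty": -10.2, "tz": 0, "wx": 0, "wy": 0, "wz": 0.011}
    - {"tx": -7.9, "ty": -14, "tz": 0, "wx": 0, "wy": 0, "wz": 0.015}
    - {"tx": -9.5, "ty": -18, "tz": 0, "wx": 0, "wy": 0, "wz": 0.02}
    - {"tx": -11, "ty": -22, "tz": 0, "wx": 0, "wy": 0, "wz": 0.024}
    - {"tx": -12.4, "ty": -25.5, "tz": 0, "wx": 0, "wy": 0, "wz": 0.028}
    - {"tx": -13.7, "ty": -29.5, "tz": 0, "wx": 0, "wy": 0, "wz": 0.033}
    - {"tx": -14.9, "ty": -33, "tz": 0, "wx": 0, "wy": 0, "wz": 0.037}
    - {"tx": -15.6, "ty": -36, "tz": 0, "wx": 0, "wy": 0, "wz": 0.041}
    - {"tx": -16, "ty": -38, "tz": 0, "wx": 0, "wy": 0, "wz": 0.041}

```text
time: 22.6
eef_pos: [0.4662, 0.2104, 0.356]
tcp_rot: [0.983, -0.183, -0.0, 0.0]
contact_force: [0.4, -0.3, -0.1]
opening: -0.0
```

```bash
python3 -c "
from sw2 import *
rows([(p,.15,0,.356) for p in np.arange(168,156,-1)])"
```

```text
t 22.6 at [0.4662 0.2104 0.356 ] F [ 0.4 -0.3 -0.1]
[{"tx": -0.5, "ty": -1.2, "tz": -0, "wx": 0, "wy": 0, "wz": 0.002}, {"tx": -1.3, "ty": -4, "tz": -0, "wx": 0, "wy": 0, "wz": 0.004}, {"tx": -2, "ty": -6.7, "tz": -0, "wx": 0, "wy": 0, "wz": 0.007}, {"tx": -2.6, "ty": -9.4, "tz": -0, "wx": 0, "wy": 0, "wz": 0.01}, {"tx": -3.2, "ty": -12.2, "tz": -0, "wx": 0, "wy": 0, "wz": 0.013}, {"tx": -3.7, "ty": -15, "tz": -0, "wx": 0, "wy": 0, "wz": 0.016}, {"tx": -4.2, "ty": -17.7, "tz": -0, "wx": 0, "wy": 0, "wz": 0.019}, {"tx": -4.7, "ty": -20.5, "tz": -0, "wx": 0, "wy": 0, "wz": 0.022}, {"tx": -5.1, "ty": -23.3, "tz": -0, "wx": 0, "wy": 0, "wz": 0.025}, {"tx": -5.4, "ty": -26.1, "tz": -0, "wx": 0, "wy": 0, "wz": 0.028}, {"tx": -5.7, "ty": -29, "tz": -0, "wx": 0, "wy": 0, "wz": 0.031}, {"tx": -5.9, "ty": -31.8, "tz": -0, "wx": 0, "wy": 0, "wz": 0.034}]
```

>>> apply_moves:
  steps:
    - {"tx": -0.5, "ty": -1.5, "tz": 0, "wx": 0, "wy": 0, "wz": 0.002}
    - {"tx": -1.2, "ty": -3.5, "tz": 0, "wx": 0, "wy": 0, "wz": 0.004}
    - {"tx": -1.8, "ty": -5.5, "tz": 0, "wx": 0, "wy": 0, "wz": 0.006}
    - {"tx": -2.3, "ty": -7.5, "tz": 0, "wx": 0, "wy": 0, "wz": 0.008}
    - {"tx": -2.7, "ty": -9.5, "tz": 0, "wx": 0, "wy": 0, "wz": 0.01}
    - {"tx": -3.1, "ty": -11.5, "tz": 0, "wx": 0, "wy": 0, "wz": 0.012}
    - {"tx": -3.5, "ty": -13.5, "tz": 0, "wx": 0, "wy": 0, "wz": 0.015}
    - {"tx": -3.8, "ty": -15.5, "tz": 0, "wx": 0, "wy": 0, "wz": 0.017}
    - {"tx": -4.2, "ty": -17.5, "tz": 0, "wx": 0, "wy": 0, "wz": 0.019}
    - {"tx": -4.4, "ty": -19, "tz": 0, "wx": 0, "wy": 0, "wz": 0.02}
    - {"tx": -4.6, "ty": -20.5, "tz": 0, "wx": 0, "wy": 0, "wz": 0.022}
    - {"tx": -4.6, "ty": -20.5, "tz": 0, "wx": 0, "wy": 0, "wz": 0.022}

```text
time: 23.8
eef_pos: [0.4694, 0.231, 0.356]
tcp_rot: [0.981, -0.194, -0.0, -0.0]
contact_force: [1.2, -0.2, -0.9]
opening: 0.001
```

```bash
python3 -c "
from sw2 import *
c={n:getcam(n) for n in('side','top')}
crop(c['side']['img'],150,130,140,130,5,'pics/s15.png')
crop(c['top']['img'],80,80,160,130,5,'pics/t15.png')
rows([(p,.15,0,.356) for p in np.arange(161,156,-1)])"
```

```text
t 23.9 at [0.4693 0.2309 0.356 ] F [-0.2  0.1  0.5]
[{"tx": -0.1, "ty": -0.3, "tz": -0, "wx": 0, "wy": 0, "wz": -0}, {"tx": -0.6, "ty": -3.1, "tz": -0, "wx": 0, "wy": 0, "wz": 0.003}, {"tx": -1, "ty": -5.9, "tz": -0, "wx": 0, "wy": 0, "wz": 0.006}, {"tx": -1.3, "ty": -8.7, "tz": -0, "wx": 0, "wy": 0, "wz": 0.009}, {"tx": -1.6, "ty": -11.5, "tz": -0, "wx": 0, "wy": 0, "wz": 0.012}]
```

View pics/s15.png

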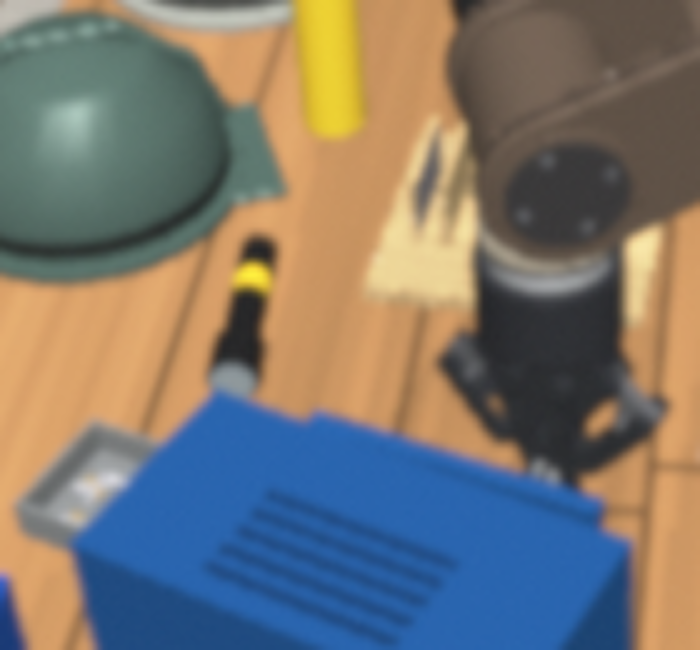

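View pics/t15.png

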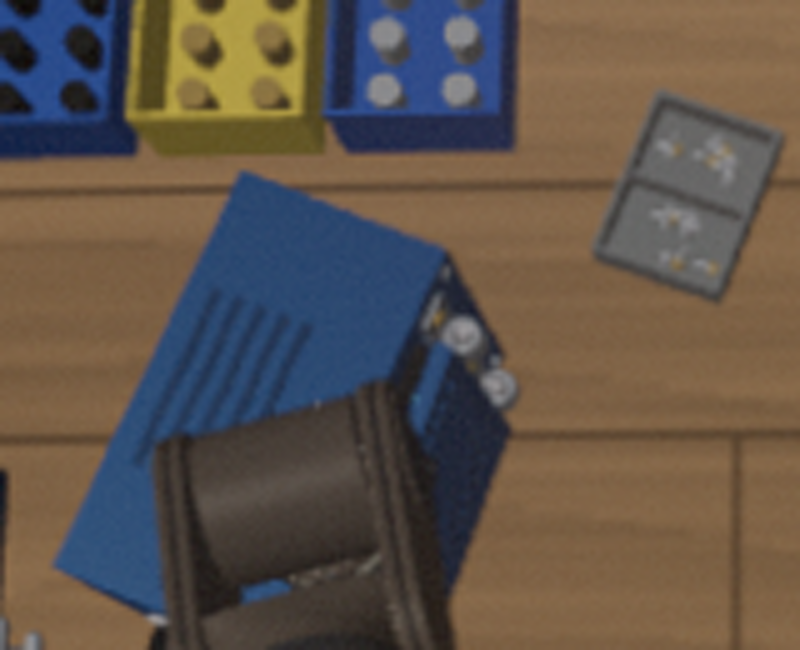

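>>> apply_moves:
  steps:
    - {"tx": -0.2, "ty": -1, "tz": 0, "wx": 0, "wy": 0, "wz": 0}
    - {"tx": -0.4, "ty": -2, "tz": 0, "wx": 0, "wy": 0, "wz": 0}
    - {"tx": -0.6, "ty": -3, "tz": 0, "wx": 0, "wy": 0, "wz": 0}
    - {"tx": -0.8, "ty": -4, "tz": 0, "wx": 0, "wy": 0, "wz": 0}
    - {"tx": -0.9, "ty": -5, "tz": 0, "wx": 0, "wy": 0, "wz": 0}
    - {"tx": -1, "ty": -6, "tz": 0, "wx": 0, "wy": 0, "wz": 0}
    - {"tx": -1, "ty": -6, "tz": 0, "wx": 0, "wy": 0, "wz": 0}

```text
time: 24.6
eef_pos: [0.4707, 0.2369, 0.356]
tcp_rot: [0.981, -0.194, -0.0, -0.0]
contact_force: [-0.0, -0.2, -1.2]
opening: -0.0
```

>>> apply_moves:
  steps:
    - {"tx": -0.1, "ty": -0.7, "tz": 0, "wx": 0, "wy": 0, "wz": 0}
    - {"tx": -0.2, "ty": -1.4, "tz": 0, "wx": 0, "wy": 0, "wz": 0}
    - {"tx": -0.2, "ty": -1.4, "tz": 0, "wx": 0, "wy": 0, "wz": 0}

```text
time: 24.9
eef_pos: [0.471, 0.2382, 0.356]
tcp_rot: [0.981, -0.194, 0.0, -0.0]
contact_force: [0.1, 0.7, 0.6]
opening: 0.003
```

>>> apply_moves:
  steps:
    - {"tx": -0.1, "ty": -0.7, "tz": 0, "wx": 0, "wy": 0, "wz": 0}
    - {"tx": -0.2, "ty": -1.4, "tz": 0, "wx": 0, "wy": 0, "wz": 0}
    - {"tx": -0.2, "ty": -1.4, "tz": 0, "wx": 0, "wy": 0, "wz": 0}

```text
time: 25.2
eef_pos: [0.4714, 0.2396, 0.356]
tcp_rot: [0.981, -0.194, -0.0, -0.0]
contact_force: [0.5, -1.1, -0.1]
opening: 0.001
```

>>> apply_moves:
  steps:
    - {"tx": -0.1, "ty": -0.7, "tz": 0, "wx": 0, "wy": 0, "wz": 0}
    - {"tx": -0.2, "ty": -1.2, "tz": 0, "wx": 0, "wy": 0, "wz": 0}
    - {"tx": -0.2, "ty": -1.2, "tz": 0, "wx": 0, "wy": 0, "wz": 0}

```text
time: 25.5
eef_pos: [0.4717, 0.2408, 0.3561]
tcp_rot: [0.981, -0.194, 0.0, -0.0]
contact_force: [0.4, -0.5, -0.7]
opening: -0.003
```

>>> apply_moves:
  steps:
    - {"tx": -0.1, "ty": -0.6, "tz": 0, "wx": 0, "wy": 0, "wz": 0}
    - {"tx": -0.2, "ty": -1, "tz": 0, "wx": 0, "wy": 0, "wz": 0}
    - {"tx": -0.2, "ty": -1, "tz": 0, "wx": 0, "wy": 0, "wz": 0}

```text
time: 25.8
eef_pos: [0.4719, 0.2418, 0.356]
tcp_rot: [0.981, -0.194, 0.0, -0.0]
contact_force: [0.4, -0.1, -0.8]
opening: 0.001
```

>>> apply_moves:
  steps:
    - {"tx": -0.1, "ty": -0.6, "tz": 0, "wx": 0, "wy": 0, "wz": 0}
    - {"tx": -0.2, "ty": -1, "tz": 0, "wx": 0, "wy": 0, "wz": 0}
    - {"tx": -0.2, "ty": -1, "tz": 0, "wx": 0, "wy": 0, "wz": 0}

```text
time: 26.1
eef_pos: [0.4721, 0.2425, 0.356]
tcp_rot: [0.981, -0.194, -0.0, 0.001]
contact_force: [-0.2, -2.6, 0.3]
opening: -0.001
```

Force is starting to build at about -2.6 N in y, the first sign of the seal. I'll add a little more and then look.

>>> apply_moves:
  steps:
    - {"tx": 0, "ty": -0.5, "tz": 0, "wx": 0, "wy": 0, "wz": 0}
    - {"tx": 0, "ty": -0.5, "tz": 0, "wx": 0, "wy": 0, "wz": 0}
    - {"tx": 0, "ty": -0.5, "tz": 0, "wx": 0, "wy": 0, "wz": 0}

```text
time: 26.4
eef_pos: [0.4722, 0.2428, 0.3557]
tcp_rot: [0.981, -0.194, -0.0, 0.001]
contact_force: [-0.9, -5.3, -0.1]
opening: 0.002
```

```bash
python3 -c "
from sw2 import *
c={n:getcam(n) for n in('side','top')}
crop(c['side']['img'],150,180,140,90,5,'pics/s16.png')
rows([(157,.15,0,.356),(157,.15,.03,.356),(157,.15,.1,.356)])"
```

```text
t 26.5 at [0.4722 0.2427 0.3557] F [ 0.2 -6.1  0.1]
[{"tx": 0.2, "ty": 0.5, "tz": -0.3, "wx": 0, "wy": 0, "wz": 0.011}, {"tx": -0.1, "ty": 30.5, "tz": -0.2, "wx": 0, "wy": 0, "wz": 0.011}, {"tx": -0.9, "ty": 100.5, "tz": -0.1, "wx": 0, "wy": 0, "wz": 0.011}]
```

View pics/s16.png

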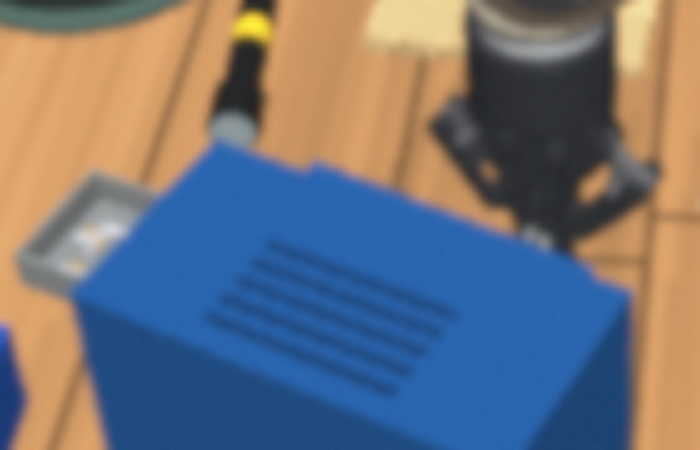

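>>> apply_moves:
  steps:
    - {"tx": 0, "ty": 2, "tz": 0, "wx": 0, "wy": 0, "wz": 0}
    - {"tx": 0, "ty": 8, "tz": 0, "wx": 0, "wy": 0, "wz": 0}
    - {"tx": 0, "ty": 25, "tz": 0, "wx": 0, "wy": 0, "wz": 0}
    - {"tx": 0, "ty": 50, "tz": 0, "wx": 0, "wy": 0, "wz": 0}
    - {"tx": -20, "ty": 90, "tz": -20, "wx": 0, "wy": 0, "wz": 0}
    - {"tx": -20, "ty": 130, "tz": -50, "wx": 0, "wy": 0, "wz": 0}
    - {"tx": -20, "ty": 175, "tz": -60, "wx": 0, "wy": 0, "wz": 0}
    - {"tx": -20, "ty": 220, "tz": -60, "wx": 0, "wy": 0, "wz": 0}
    - {"tx": -20, "ty": 260, "tz": -60, "wx": 0, "wy": 0, "wz": 0}
    - {"tx": -20, "ty": 290, "tz": -60, "wx": 0, "wy": 0, "wz": 0}
    - {"tx": -20, "ty": 300, "tz": -60, "wx": 0, "wy": 0, "wz": 0}

```text
time: 27.6
eef_pos: [0.338, -0.0285, 0.416]
tcp_rot: [0.981, -0.196, 0.001, 0.0]
contact_force: [0.7, 0.2, 0.0]
opening: 0.002
```

```bash
python3 -c "
from sw2 import *
from kn import fitk
import pickle
c={n:getcam(n) for n in('side','top')}; pickle.dump(c,open('c6.pkl','wb'))
crop(c['side']['img'],150,180,140,90,5,'pics/s17.png')
cv2.imwrite('pics/t17f.png',c['top']['img'][:,:,::-1])
crop(c['top']['img'],80,90,130,130,5,'pics/t17.png')
pc=np.load('cab.npy');a=pc[2];R=np.array([[np.cos(a),-np.sin(a)],[np.sin(a),np.cos(a)]])
for z in(.188,.068):
  p,e,P=fitk(c['top'],PIN,z,-30,100); print(z,p.round(4),e.round(2),'cab',(R.T@(p-pc[:2])*1000).round(1))
rows([])
"
```

```text
0.188 [0.6162 0.2014] 0.31 cab [-79.6 -92.1]
0.068 [0.6181 0.1998] 0.41 cab [-80.3 -94.5]
t 27.7 at [ 0.3386 -0.0278  0.416 ] F [-0.3  0.2  0.9]
[]
```

View pics/t17.png

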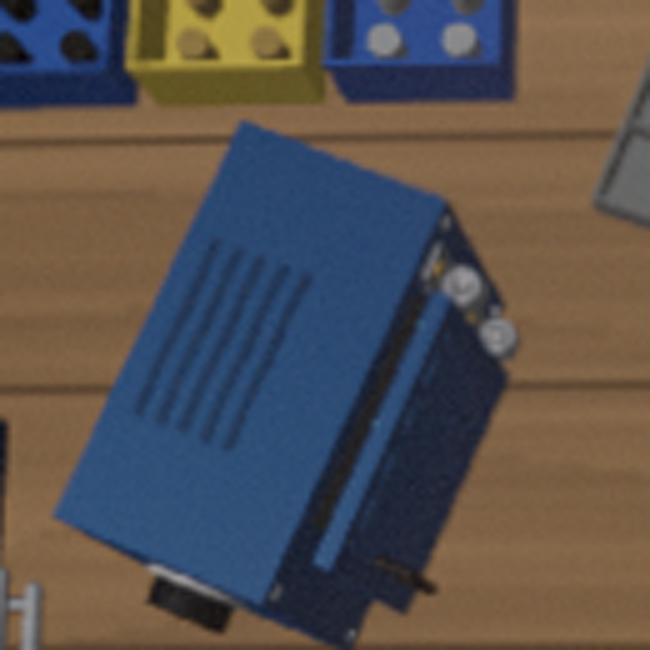

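View pics/t17f.png

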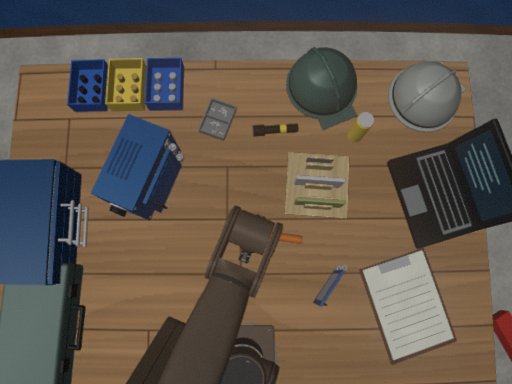

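```bash
python3 -c "
from h import *
import pickle
c=pickle.load(open('c6.pkl','rb'))['top']
pc=np.load('cab.npy');a=pc[2];R=np.array([[np.cos(a),-np.sin(a)],[np.sin(a),np.cos(a)]])
for p in [(434,291),(452,300),(313,560),(333,571)]:
  q=(np.array(p)+.5)/5-.5+[80,90]
  print(p,(R.T@(atz(c,q,.216)[:2]-pc[:2])*1000).round(1))
from plant import spotter,imaging
imaging.read_camera('top')
"
```

```text
(434, 291) [-74.8 -77.1]
(452, 300) [-86.5 -76.2]
(313, 560) [-76.6  89.4]
(333, 571) [-89.6  90.7]
```

```bash
python3 -c "
from plant import ctrl
print(ctrl.sign_off())"
```

```text
the job is handed in; nothing more can be done
None
```

The blue door is hung on the box's two hinge pins and closed, and I handed the job in at about 28 s of the 72 s allowed. No verdict is reported.

- **Fetching:** I took the 170 mm door with the two knuckles from the rack and left the small look-alike panel alone.
- **Hanging:** From the top camera, the pin axis came out about 14.8 mm from the slot mark. I lowered the door at about 108° open and felt no resistance past the pin tops. It met the ears where expected (knuckle_low at about 46 mm), with at most about 12 N on it.
- **Closing:** I pushed the outside face round with the closed fingers until the seal took about 6 N, then backed well clear.

**Last checks:**
- The door's top edge lies parallel to the box. Its free edge is at about x = -84 mm, inside the -92.5 mm limit.
- In the last pictures nothing else looks moved. The arm partly covers the screwdriver in the last picture, but it never went near it.
- **Weaker check:** The final circle fit on the knuckles was noisy and disagreed by up to about 2.4 mm between the upper and lower one. It put their x at -79.6 and -80.3 mm, close to the -79 mm limit. That they are fully down rests on the height at which they met the ears and on the pictures, not on that fit.

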